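# File the nailing template in the lever arch file

## Robot

A 6-joint arm with a two-finger parallel gripper is mounted at the origin on the work surface. World frame = base frame: x ahead of the robot, y to its left, z up, the work surface at z = 0. Lengths are in m, angles in rad, forces in N, time in s.
With the tool pointing down it reaches from about 0.325 to 0.9 m from the base axis. Payload 6.1 kg.
Tool frame: the origin (TCP) lies midway between the tips of the shut fingers; the grasp point (between the pads) lies 19 mm behind it; z points along the fingers, x is the direction in which the jaws open and shut, and the axes are right-handed (so a half turn about z gives the same grasp; the last joint's range is limited). The gripper opens to 85 mm and grips with 20 to 120 N. Pads are 22 mm wide; open, the fingers measure 114 mm over their backs; the gripper's body (76 mm by 85 mm) begins 54 mm behind the grasp point. The pads swing forward as they close: fully open they stand 13 mm farther back than shut.
Start: joints at [-1.351, 0.22, 1.526, -0, 1.395, -0.126], TCP at [0.212, -0.588, 0.231] pointing down, gripper open.
Joint ranges: [-2.98, 2.98], [-0.91, 2.08], [0.09, 2.57], [-1.24, 4.39], [0.2, 2.65], [-2.68, 2.68]. Speed limits (rad/s): [2.57, 2.57, 3.01, 3.14, 3.14, 3.14].

## Interface

Orientations are given as a rotation vector (axis times angle).
In Python, from cell import env gives the robot as it stands. The module is installed in compiled form; this text tells all that it offers.
- The arm moves only by the tool drive_tool, never from a script. Its argument "rows" is a list of rows, each an object with "gripper": the opening, from -1 (shut) to 1 (fully open); "xyz": the shift along the world's x, y, z in m, a list of three; "delta_rot": the turn, a rotation vector about the world's x, y, z in degrees, a list of three. In form: [{"gripper": gripper, "xyz": [tx, ty, tz], "delta_rot": [wx, wy, wz]}, ...]. A call has 1 to 12 rows; each row is the pose to reach, as a shift and turn from the pose commanded when the call began; what a row does not reach only later rows make up. A row lasts 1/12 s, in which the tool goes at most 41.7 mm and 7.16 degrees, less where a joint would pass 70% of its speed; a pose out of reach is approached as far as the arm can. A call with a gripper value outside its range is refused whole. The fingers move at their own pace and stop on an object; "squeeze" is the grip in N (left out, the last holds). Time passes only in rows, so rows that repeat a pose let the fingers close. It gives the time, the measured TCP pose, the force and the opening at its end, in the units of the state.
- env.get_state(): the state, without advancing time (a new reading comes with each control period).
- env.snapshot(name): name is "side" or "top"; returns a dict with "frame" (384x512x3 uint8, red, green, blue), "camera_matrix" (3x3 intrinsics, pixels), "k1" (the pictures are not rectified: a ray, as slopes to the right and down, at radius r is drawn at 1 + k1 r^2 times it, then the intrinsics apply), "R" (3x3) and "t" (3): a world point X has camera coordinates R X + t. Camera axes: x right, y down, z forward; pixel columns grow to the right and rows downward; lengths in m; the calibration is good to about 2 mm. A picture is of the moment at which its call begins. There is no depth.
- env.job_done(): hands the job in, once; it reports no verdict.
The state is a dict: "clock": time; "joint_positions": joint angles; "dq": joint speeds; "joint_efforts": joint torques, N m; "eef_pos": TCP position; "tcp_rot": TCP orientation; "force": force on the tool from outside, world axes, zero at the start; "wrist_torque": the same for the moment, N m; "gripper_width": opening from 0.0 (shut) to 1.0 (fully open).
Only numpy, scipy, OpenCV 4.12 (cv2) and the standard library are available. Lean on these libraries where they do the work, as an engineer would, in place of code of your own. Each camera call takes 0.05 s, during which the arm holds its last target.

## Task

The plywood nailing template lies loose on the open lever arch file. Lift the file's lever so that the rings spring open, gently slide the template flat along the board until it is flush against both the spine rail and the end stop, then press the lever fully down so that both rings close through the template's two holes. Work the rings by the lever only, do not force them down onto the wood, and leave the other things where they are.

Things in the scene. Friction and masses are not known exactly. Their poses are not given: they have to be found in the camera images.
- file: Grey plastic lever arch file lying open, fixed to the bench. Origin on the bench under the middle of the ring shaft; y runs along the spine, x from the back board (-x, nearer the robot) to the front cover (+x), z up. Back board 4 thick, x -192 to -16, y -185 to +160. Rings at y -40 and +40; lever at the -y end. Template home: its centre at x -59.5, y 0, z 7.
- rail_face (a point): Middle of the foot of the steel spine rail's flat face (file x -12, y 0, z 4), which looks to the file's -x and spans y -80 to +80, top at z 20.
- stop_face (a point): Middle of the foot of the steel end stop's flat face (file x -54.5, y +80, z 4), which looks to the file's -y and spans x -97 to -12, top at z 16.
- lever (a joint): Steel lever's angle (rad). 0: closed, it slopes up 0.26 rad from level towards the file's -y; 0.95: open, slopes up 1.21 rad. Sprung over centre at about 0.48: below that it snaps closed, above it open, and it stays at either end. Needs up to about 7 to 9 N at the bar, square to the lever, either way. It drives the rings.
- lever_hinge (a point): Centre of the lever's hinge, on the file at x 0, y -70, z 24; the hinge axis is the file's x.
- lever_bar (a point): Centre of the cross bar at the lever's free end: steel, 36 long along the file's x, 10 thick, 80 from the hinge, on an arm 12 wide, 4 thick. Closed: file x 0, y -147, z 45, with about 35 free between it and the board, so a tilted fingertip can go under it from the -y side.
- rings: The two steel ring arches on one shaft (file x 0, z 15, along y), wire 6.4 thick, at y -40 and +40, 59 high above the bench when closed. Each rises from the shaft and comes down in front of the rail. Open, they are turned 0.86 rad (0.9 times the lever's angle) back towards the front cover, tips about 30 above the board.
- ring_tip_near_lever (a point): End of the ring arch on the lever's side (y -40). Closed: file x -32, z 9 (centre of the round end, 6.4 across), inside the template's hole if the template is home.
- ring_tip_far (a point): The same on the other ring (y +40).
- template_center (a point): Centre of the loose plywood template, 95 (x) x 160 (y) x 6 thick, 0.08 to 0.17 kg, flat on the back board between robot and rings, turned up to 0.12 rad from the file. Two through holes 16 across, 20 from its +x edge, at x +27.5, y -40 and +40. Closed rings block its way home.
- heel: loose black rubber shoe heel, 72 x 58 x 30, lying on the file's front cover
- marker: loose black marker pen, 120 long, 14 thick, on the front cover
- tack_tin: loose round metal tin, 42 across, 32 tall, standing on the back board beyond the end stop
- screwdriver: loose screwdriver with wooden handle, on the bench to the right
- hammer: loose small hammer with wooden handle, on the bench to the left
- oil: loose white plastic bottle, 56 across, 130 tall, on the bench to the right
- tape: loose cardboard ring, 90 across, 22 tall, on the bench to the right
Mind the look-alikes: they are no part of the job. Of the things that look like the part that bears template_center, the largest one is meant.

How it is judged:
By the outcome, as a careful person would: the job done as asked, in the order asked, and still so for the second after the job is handed in, with the robot touching nothing.
It also fails if it takes over 59 s, if anything falls off the work surface, if the arm or the gripper's body presses on something with over 40 N, if the wrist force passes 120 N, or if a joint passes its speed limit or range.

## Working session

There is one attempt and no reset: what is moved stays moved. The work goes in short steps, Python scripts to look and compute and a tool call to move; the robot and the scene stay as the last step left them, time stands still between calls to the robot, and variables do not carry over. Pictures are saved under pics/ and viewed, and the job is handed in when it is done.

Besides the shell and the picture viewer there is one more tool, called after "Call:" as name(argument=value, ...) on one line, values as JSON. drive_tool: Moves the arm, as the interface text tells. Its arguments: {"type":"object","properties":{"rows":{"type":"array","items":{"type":"object","properties":{"gripper":{"type":"number"},"xyz":{"type":"array","items":{"type":"number"}},"delta_rot":{"type":"array","items":{"type":"number"}}}}},"squeeze":{"type":"number"}},"required":["rows"]}

```bash
ls; mkdir -p pics; cat > h.py <<'E'
import numpy as np, cv2
from cell import env
def snap(n,name):
    s=env.snapshot(n); cv2.imwrite(f'pics/{name}.png',s['frame'][:,:,::-1]); 
    np.savez(f'pics/{name}.npz',**s); return s
def load(name): return dict(np.load(f'pics/{name}.npz'))
def ray(s,u,v):
    K=s['camera_matrix'];k=float(s['k1'])
    xd=np.array([(u-K[0,2])/K[0,0],(v-K[1,2])/K[1,1]]);x=xd.copy()
    for _ in range(30): x=xd/(1+k*(x@x))
    d=s['R'].T@np.array([x[0],x[1],1]);c=-s['R'].T@s['t'];return c,d/np.linalg.norm(d)
def onz(s,u,v,z):
    c,d=ray(s,u,v);return c+d*(z-c[2])/d[2]
def proj(s,X):
    X=np.asarray(X,float);p=s['R']@X+s['t'];x=p[:2]/p[2];x=x*(1+float(s['k1'])*(x@x));K=s['camera_matrix']
    return np.array([K[0,0]*x[0]+K[0,2],K[1,1]*x[1]+K[1,2]])
def tri(s1,p1,s2,p2):
    c1,d1=ray(s1,*p1);c2,d2=ray(s2,*p2)
    A=np.stack([d1,-d2],1);t=np.linalg.lstsq(A,c2-c1,rcond=None)[0]
    a=c1+d1*t[0];b=c2+d2*t[1];return (a+b)/2,np.linalg.norm(a-b)
E
python3 - <<'E'
from h import *
print(env.get_state())
for n in('top','side'):
    s=snap(n,n+'0');print(s['k1'],s['camera_matrix'],s['R'],s['t'])
    cv2.imwrite(f'pics/{n}0b.png',cv2.resize(s['frame'][:,:,::-1],(800,600),interpolation=cv2.INTER_CUBIC))
E
```

```text
pics
{'clock': 0.0, 'joint_positions': array([-1.35109109e+00,  2.21233628e-01,  1.52762758e+00,  2.53789472e-05,
        1.39467733e+00, -1.26070494e-01]), 'dq': array([-0.00185145, -0.00028333, -0.00070023,  0.00189931,  0.0005193 ,
       -0.00103882]), 'joint_efforts': array([ 1.53221747e-03, -4.96891379e+01, -3.89390624e+01,  4.87006446e-05,
        1.10749449e-02,  4.59066342e-06]), 'eef_pos': array([ 0.211718  , -0.58740557,  0.23018587]), 'tcp_rot': array([-2.56938257e+00,  1.80541603e+00,  2.23275731e-03]), 'force': array([ 1.5332936 ,  0.48486412, -0.4015122 ]), 'wrist_torque': array([-0.02784089, -0.00240882, -0.0091326 ]), 'gripper_width': 1.0005938570083313}
-0.13728048325229733 [[428.8846353    0.         248.51247993]
 [  0.         428.8846353  189.08032766]
 [  0.           0.           1.        ]] [[-0.10956287 -0.99397019 -0.00438675]
 [-0.97269927  0.10812448 -0.20534172]
 [ 0.20457786 -0.01823084 -0.97868051]] [0.09234341 0.57160519 1.14251616]
-0.034412389122639254 [[410.37333616   0.         257.07223647]
 [  0.         410.37333616 183.64110628]
 [  0.           0.           1.        ]] [[-0.95379709 -0.30021735  0.01185943]
 [-0.18433339  0.55354859 -0.8121608 ]
 [ 0.23725999 -0.7768227  -0.58331312]] [0.54433555 0.12976814 1.09024678]
```

View pics/top0b.png

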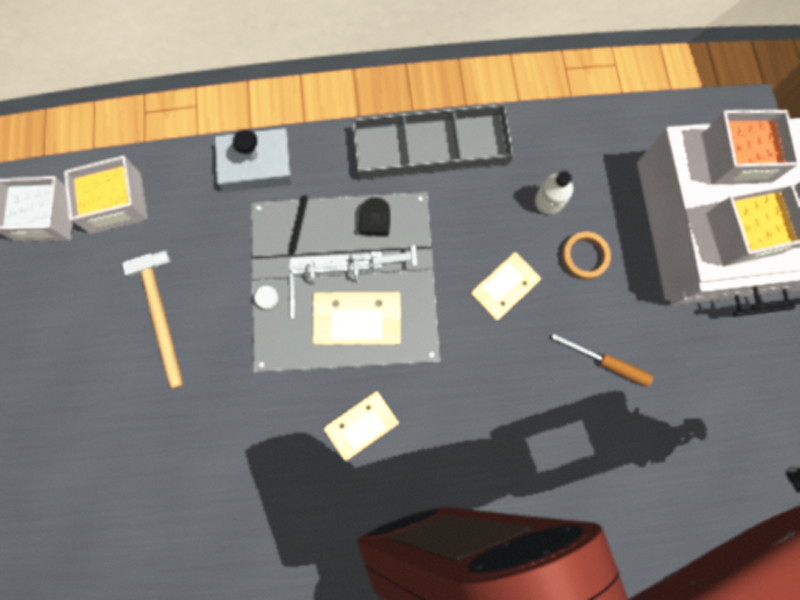

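View pics/side0b.png

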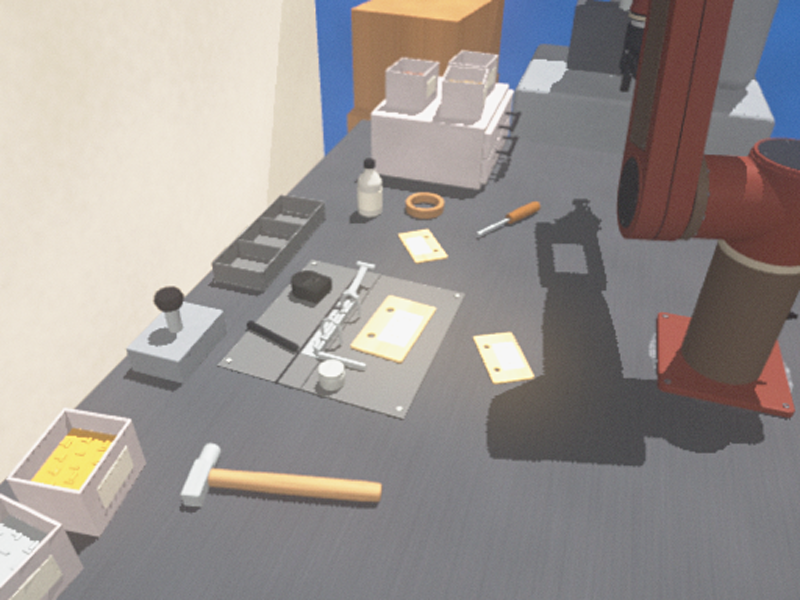

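The top view shows three pale plywood plates with two holes: (357,318) on the file's back board and the largest, (507,286) and (361,426) on the bench. The first fits by size and place. Enlarging it to confirm and to get the file's pose.

```bash
python3 - <<'E'
from h import *
a=cv2.imread('pics/top0.png')[115:245,150:295]
cv2.imwrite('pics/tc0.png',cv2.resize(a,None,fx=5.2,fy=4.6,interpolation=cv2.INTER_CUBIC) if 0 else cv2.resize(a,None,fx=4.5,fy=4.5,interpolation=cv2.INTER_CUBIC))
a=cv2.imread('pics/side0.png')[160:270,135:305]
cv2.imwrite('pics/sc0.png',cv2.resize(a,None,fx=4.5,fy=4.5,interpolation=cv2.INTER_CUBIC))
E
```

```text
(no output)
```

View pics/tc0.png

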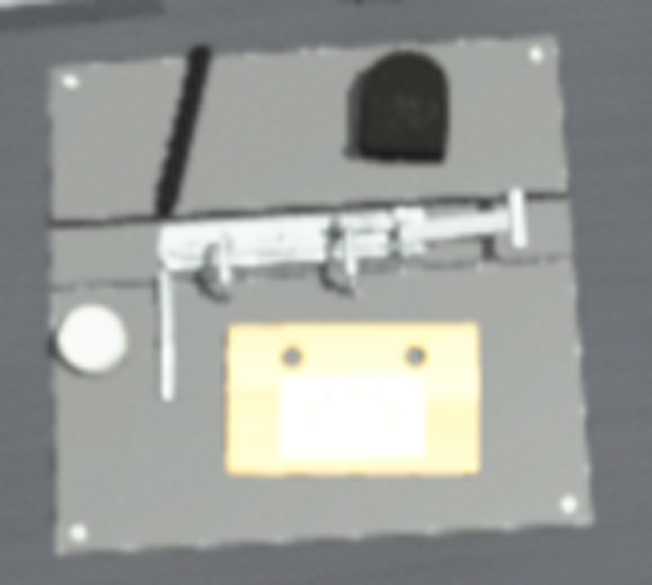

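View pics/sc0.png

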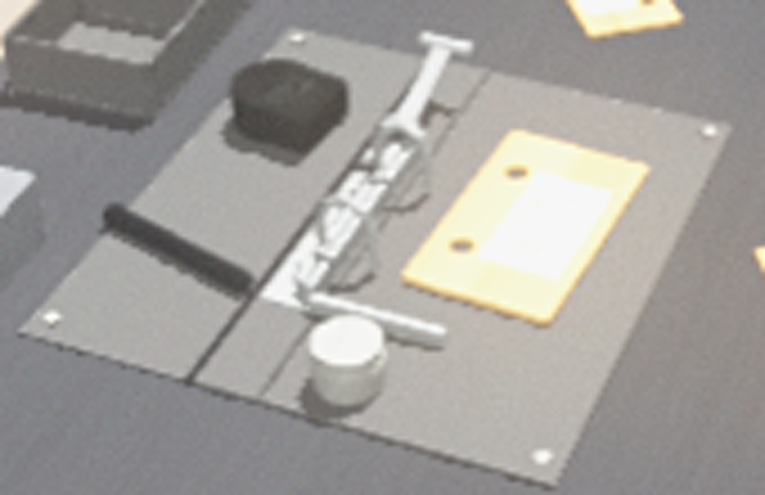

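```bash
cat > fit.py <<'E'
from h import *
from scipy.optimize import least_squares
T=load('top0');S=load('side0')
def tp(x,y): return ((x+.5)/4.5-.5+150,(y+.5)/4.5-.5+115)
def sp(x,y): return ((x+.5)/4.5-.5+135,(y+.5)/4.5-.5+160)
obs=[(T,tp(592,523),(-.192,-.185,.004)),(T,tp(57,552),(-.192,.160,.004)),
(S,sp(729,127),(-.192,-.185,.004)),(S,sp(552,487),(-.192,.160,.004)),
(T,tp(518,219),(0,-.147,.050)),(T,tp(174,397),(-.097,.080,.016)),(T,tp(51,287),(-.016,.160,.004)),(T,tp(574,258),(-.016,-.185,.004)),
(S,sp(446,45),(0,-.147,.048)),(S,sp(490,72),(-.016,-.185,.004))]
def W(p,X):
    c,s=np.cos(p[2]),np.sin(p[2]);return np.array([p[0]+c*X[0]-s*X[1],p[1]+s*X[0]+c*X[1],X[2]])
def f(p): return np.concatenate([proj(s,W(p,X))-q for s,q,X in obs])
if __name__=='__main__':
    r=least_squares(f,[.6,-.1,0],loss='soft_l1');print(r.x);print(r.fun.reshape(-1,2).round(2))
    np.save('file.npy',r.x);P=r.x
    for nm,s in(('top0',T),('side0',S)):
        im=s['frame'];h=cv2.cvtColor(im,cv2.COLOR_RGB2HSV)
        m=((h[:,:,0]>12)&(h[:,:,0]<35)&(h[:,:,1]>50)&(h[:,:,2]>150)).astype(np.uint8)
        cs=cv2.findContours(m,cv2.RETR_EXTERNAL,cv2.CHAIN_APPROX_NONE)[0]
        for c in cs:
            A=cv2.contourArea(c)
            if A<200: continue
            q=cv2.approxPolyDP(cv2.convexHull(c),4,True)[:,0]
            ctr=onz(s,*q.mean(0),.01); c_,s_=np.cos(P[2]),np.sin(P[2])
            pts=np.array([onz(s,*v,.01)for v in q]);d=pts[:,:2]-P[:2]
            L=np.stack([c_*d[:,0]+s_*d[:,1],-s_*d[:,0]+c_*d[:,1]],1)
            if len(q)==4:
                L0=L.mean(0); print(nm,A,q.tolist(),'world',ctr.round(4),'file',(L*1e3).round(1).tolist(),(L0*1e3).round(1))
E
python3 fit.py
```

```text
[ 0.65966389  0.12186272 -0.05344442]
[[ 0.12 -0.27]
 [-0.24 -0.16]
 [ 1.33  0.1 ]
 [ 0.75  0.04]
 [-0.33 -0.52]
 [-0.35 -0.26]
 [ 0.09 -0.45]
 [-0.12 -0.56]
 [ 0.35 -0.3 ]
 [ 0.33  0.17]]
top0 1077.0 [[241, 250], [255, 270], [220, 294], [207, 274]] world [0.3565 0.104  0.01  ] file [[-241.4, -66.2], [-300.0, -102.7], [-361.3, -0.8], [-303.8, 33.3]] [-301.6  -34.1]
top0 263.0 [[255, 187], [254, 220], [200, 219], [201, 187]] world [0.5536 0.0932 0.01  ] file [[-60.8, -116.8], [-157.6, -108.2], [-146.0, 47.2], [-51.7, 41.1]] [-104.   -34.2]
top0 622.0 [[95, 171], [116, 242], [111, 248], [90, 175]] world [0.5764 0.4605 0.01  ] file [[16.0, 360.3], [-200.2, 294.3], [-216.9, 309.2], [4.5, 375.6]] [-99.2 334.9]
top0 974.0 [[330, 161], [346, 178], [317, 204], [302, 186]] world [ 0.5846 -0.1942  0.01  ] file [[5.5, -344.4], [-49.0, -387.1], [-121.6, -293.9], [-65.7, -254.5]] [ -57.7 -320. ]
top0 1001.0 [[499, 122], [510, 153], [480, 160], [470, 128]] world [ 0.6592 -0.743   0.01  ] file [[107.1, -909.5], [3.0, -927.2], [-15.1, -818.0], [90.1, -803.5]] [  46.3 -864.5]
top0 792.5 [[78, 106], [81, 130], [50, 137], [47, 114]] world [0.8661 0.5776 0.01  ] file [[231.2, 422.6], [150.1, 409.1], [134.7, 509.7], [212.7, 524.8]] [182.2 466.5]
top0 512.0 [[490, 79], [496, 104], [471, 104], [466, 79]] world [ 0.8265 -0.7549  0.01  ] file [[257.5, -910.2], [168.9, -912.2], [170.7, -822.9], [258.4, -823.2]] [ 213.9 -867.1]
side0 1200.5 [[136, 299], [244, 312], [241, 320], [134, 310]] world [0.5786 0.4577 0.01  ] file [[21.9, 346.7], [-209.7, 292.8], [-211.4, 313.6], [9.4, 372.8]] [-97.4 331.5]
side0 1142.0 [[74, 278], [50, 313], [19, 307], [45, 274]] world [0.8956 0.5153 0.01  ] file [[188.3, 348.4], [170.0, 444.8], [243.1, 457.5], [259.4, 363.7]] [215.2 403.6]
```

The enlarged crop confirms that the target is the large plate on the board, with its holes facing the rings at crop (292,357) and (415,357). The lever is down and the rings are closed. Next I'll work out the lever-lift pose.

```bash
cat >> h.py <<'E'
from scipy.spatial.transform import Rotation as Ro
try: P=np.load('file.npy')
except Exception: P=None
def W(x,y,z):  # file mm -> world m
    c,s=np.cos(P[2]),np.sin(P[2]);x,y=x/1e3,y/1e3
    return np.array([P[0]+c*x-s*y,P[1]+s*x+c*y,z/1e3])
def F(X):
    c,s=np.cos(P[2]),np.sin(P[2]);d=np.asarray(X)[:2]-P[:2]
    return np.array([c*d[0]+s*d[1],-s*d[0]+c*d[1],X[2]])*1e3
def toolR(alpha,yaw=0,sgn=1):
    # tool z = toward file +y (cos a) and down (sin a); tool x = sgn*file x (yawed)
    z=np.array([0,np.cos(alpha),-np.sin(alpha)]);x=np.array([sgn,0,0.]);y=np.cross(z,x)
    return Ro.from_euler('z',P[2]+yaw)*Ro.from_matrix(np.stack([x,y,z],1))
def st():
    s=env.get_state();R=Ro.from_rotvec(s['tcp_rot'])
    print('t',round(s['clock'],2),'q',s['joint_positions'].round(3),'pos',s['eef_pos'].round(4),'file',F(s['eef_pos']).round(1),'F',s['force'].round(1),'M',s['wrist_torque'].round(2),'g',round(s['gripper_width'],3))
    return s,R
def delta(R1,R0): return np.degrees((R1*R0.inv()).as_rotvec()).round(2)
E
python3 - <<'E'
from h import *
s,R=st();print(R.as_matrix().round(3))
a=np.radians(40)
for g in(1,-1): print(g,delta(toolR(a,0,g),R))
for p in [(0,-190,80),(0,-190,30),(0,-148.4,24.6)]: print(p,W(*p),W(*p)-s['eef_pos'])
E
```

```text
t 0.1 q [-1.351  0.221  1.527  0.     1.395 -0.126] pos [ 0.2117 -0.5875  0.2303] file [-409.4 -732.2  230.3] F [ 0.6  0.4 -0.7] M [0.02 0.04 0.04] g 0.997
[[ 0.339 -0.941 -0.   ]
 [-0.941 -0.339  0.002]
 [-0.002 -0.    -1.   ]]
1 [ 42.31 -31.58  62.57]
-1 [  34.83   47.05 -104.55]
(0, -190, 80) [ 0.64951428 -0.06786599  0.08      ] [ 0.43779345  0.51959993 -0.15030111]
(0, -190, 30) [ 0.64951428 -0.06786599  0.03      ] [ 0.43779345  0.51959993 -0.20030111]
(0, -148.4, 24.6) [ 0.65173651 -0.02632539  0.0246    ] [ 0.44001567  0.56114054 -0.20570111]
```

Call:
drive_tool(rows=[{"gripper":-1,"xyz":[0.436,0.495,-0.05],"delta_rot":[42.3,-31.6,62.6]},{"gripper":-1,"xyz":[0.436,0.495,-0.05],"delta_rot":[42.3,-31.6,62.6]},{"gripper":-1,"xyz":[0.436,0.495,-0.05],"delta_rot":[42.3,-31.6,62.6]},{"gripper":-1,"xyz":[0.436,0.495,-0.05],"delta_rot":[42.3,-31.6,62.6]},{"gripper":-1,"xyz":[0.436,0.495,-0.05],"delta_rot":[42.3,-31.6,62.6]},{"gripper":-1,"xyz":[0.436,0.495,-0.05],"delta_rot":[42.3,-31.6,62.6]},{"gripper":-1,"xyz":[0.436,0.495,-0.05],"delta_rot":[42.3,-31.6,62.6]},{"gripper":-1,"xyz":[0.436,0.495,-0.05],"delta_rot":[42.3,-31.6,62.6]},{"gripper":-1,"xyz":[0.436,0.495,-0.05],"delta_rot":[42.3,-31.6,62.6]},{"gripper":-1,"xyz":[0.436,0.495,-0.05],"delta_rot":[42.3,-31.6,62.6]},{"gripper":-1,"xyz":[0.436,0.495,-0.05],"delta_rot":[42.3,-31.6,62.6]},{"gripper":-1,"xyz":[0.436,0.495,-0.05],"delta_rot":[42.3,-31.6,62.6]}])

```text
clock: 1.1
eef_pos: [0.5419, -0.2125, 0.1916]
tcp_rot: [-2.264, 0.057, -0.029]
force: [-0.1, -0.6, -0.7]
gripper_width: -0.001
```

```bash
python3 - <<'E'
from h import *
s,R=st();print(R.as_matrix().round(3),delta(toolR(np.radians(40)),R))
E
```

```text
t 1.1 q [-0.837  0.551  1.41   0.599  1.833 -0.828] pos [ 0.5419 -0.2125  0.1916] file [ -99.7 -340.2  191.6] F [-0.1 -0.6 -0.7] M [-0.41  0.05 -0.02] g -0.001
[[ 0.999 -0.031  0.04 ]
 [-0.051 -0.638  0.768]
 [ 0.002 -0.769 -0.639]] [-0.27  0.11 -0.13]
```

```bash
python3 - <<'E'
from h import *
s,R=st()
for p in [(0,-190,110),(0,-190,53),(0,-151.6,20.8)]: print(p,(W(*p)-s['eef_pos']).round(4))
E
```

```text
t 1.1 q [-0.837  0.551  1.41   0.599  1.833 -0.828] pos [ 0.5419 -0.2125  0.1916] file [ -99.7 -340.2  191.6] F [-0.1 -0.6 -0.7] M [-0.41  0.05 -0.02] g -0.001
(0, -190, 110) [ 0.1076  0.1447 -0.0816]
(0, -190, 53) [ 0.1076  0.1447 -0.1386]
(0, -151.6, 20.8) [ 0.1096  0.183  -0.1708]
```

Call:
drive_tool(rows=[{"gripper":-1,"xyz":[0.04,0.048,-0.03],"delta_rot":[0,0,0]},{"gripper":-1,"xyz":[0.075,0.09,-0.06],"delta_rot":[0,0,0]},{"gripper":-1,"xyz":[0.1076,0.125,-0.085],"delta_rot":[0,0,0]},{"gripper":-1,"xyz":[0.1076,0.1447,-0.115],"delta_rot":[0,0,0]},{"gripper":-1,"xyz":[0.1076,0.1447,-0.1386],"delta_rot":[0,0,0]},{"gripper":-1,"xyz":[0.1076,0.1447,-0.1386],"delta_rot":[0,0,0]},{"gripper":-1,"xyz":[0.1076,0.1447,-0.1386],"delta_rot":[0,0,0]},{"gripper":-1,"xyz":[0.1076,0.1447,-0.1386],"delta_rot":[0,0,0]}])

```text
clock: 1.77
eef_pos: [0.6476, -0.0675, 0.0531]
tcp_rot: [-2.266, 0.061, -0.025]
force: [0.9, -0.6, 0.5]
gripper_width: -0.001
```

```bash
python3 - <<'E'
from h import *
s,R=st();print(delta(toolR(np.radians(40)),R))
S=snap('side','side1');T=snap('top','top1')
cv2.imwrite('pics/c1.png',np.hstack([cv2.resize(S['frame'][130:250,180:300,::-1],(400,400),interpolation=2),cv2.resize(T['frame'][110:250,180:320,::-1],(400,400),interpolation=2)]))
for p in [(0,-151.6,20.8),(0,-148.4,24.6)]: print(p,(W(*p)-s['eef_pos']).round(4))
E
```

```text
t 1.77 q [-0.582  0.748  1.407  0.723  1.541 -0.764] pos [ 0.6476 -0.0675  0.0531] file [  -1.9 -189.7   53.1] F [ 0.9 -0.6  0.5] M [-0.43  0.03  0.01] g -0.001
[-0.12 -0.12 -0.05]
(0, -151.6, 20.8) [ 0.0039  0.038  -0.0323]
(0, -148.4, 24.6) [ 0.0041  0.0412 -0.0285]
```

View pics/c1.png

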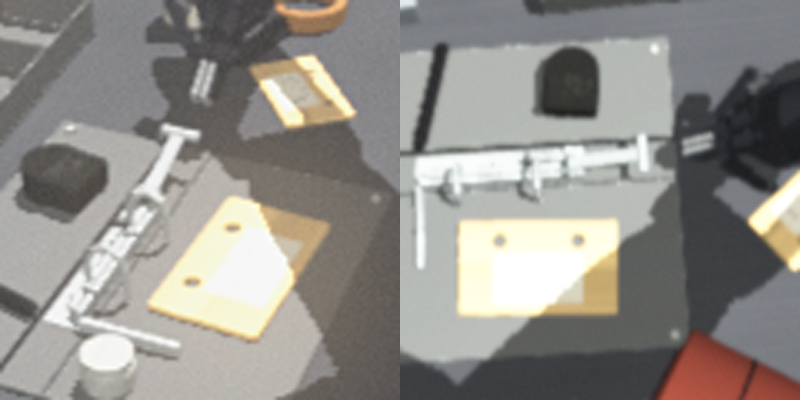

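The left (side) crop shows the shut fingertips at about (205,80), just outboard of the lever bar at (180,132). They are lined up to go under it.

Call:
drive_tool(rows=[{"gripper":-1,"xyz":[0.001,0.01,-0.0085],"delta_rot":[0,0,0]},{"gripper":-1,"xyz":[0.002,0.02,-0.017],"delta_rot":[0,0,0]},{"gripper":-1,"xyz":[0.003,0.03,-0.0255],"delta_rot":[0,0,0]},{"gripper":-1,"xyz":[0.0039,0.038,-0.0323],"delta_rot":[0,0,0]},{"gripper":-1,"xyz":[0.0039,0.038,-0.0323],"delta_rot":[0,0,0]},{"gripper":-1,"xyz":[0.0039,0.038,-0.0323],"delta_rot":[0,0,0]}])

```text
clock: 2.37
eef_pos: [0.6521, -0.0299, 0.0218]
tcp_rot: [-2.268, 0.06, -0.028]
force: [1.0, 0.3, -1.1]
gripper_width: 0.001
```

```bash
python3 - <<'E'
from h import *
s,R=st()
S=snap('side','side2');T=snap('top','top2')
cv2.imwrite('pics/c2.png',np.hstack([cv2.resize(S['frame'][130:230,190:290,::-1],(400,400),interpolation=2),cv2.resize(T['frame'][130:230,200:300,::-1],(400,400),interpolation=2)]))
a=np.radians(40);n=np.array([np.sin(a),np.cos(a)]);d=np.array([np.cos(a),-np.sin(a)])
for ph in [.26,.4,.5,.6,.7,.8,.9,1.0]:
    c=np.array([-70-80*np.cos(ph),24+80*np.sin(ph)]);t=c-16*n+12*d
    print(ph,t.round(1),(W(0,*t)-s['eef_pos']).round(4))
E
```

```text
t 2.37 q [-0.533  0.773  1.439  0.752  1.47  -0.775] pos [ 0.6521 -0.0299  0.0218] file [   0.6 -152.    21.8] F [ 1.   0.3 -1.1] M [-0.35 -0.    0.01] g 0.001
0.26 [-148.4   24.6] [-0.0004  0.0036  0.0028]
0.4 [-144.8   35.2] [-0.0002  0.0072  0.0134]
0.5 [-141.3   42.4] [-0.      0.0107  0.0206]
0.6 [-137.1   49.2] [0.0002 0.0149 0.0274]
0.7 [-132.3   55.6] [0.0005 0.0197 0.0338]
0.8 [-126.8   61.4] [0.0007 0.0252 0.0396]
0.9 [-120.8   66.7] [0.0011 0.0312 0.0449]
1.0 [-114.3   71.3] [0.0014 0.0376 0.0495]
```

View pics/c2.png

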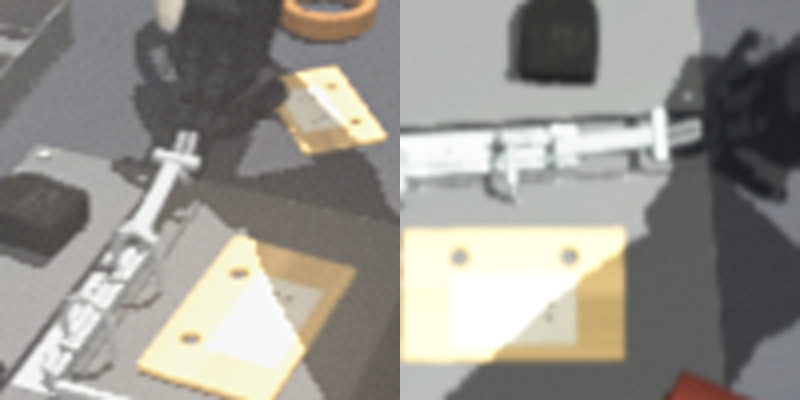

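The fingertips are under the bar in both views, at (180,155) left and (665,130) right. Now lifting along the lever's arc.

Call:
drive_tool(rows=[{"gripper":-1,"xyz":[0,0.0045,0.003],"delta_rot":[0,0,0]},{"gripper":-1,"xyz":[0,0.0065,0.008],"delta_rot":[0,0,0]},{"gripper":-1,"xyz":[0,0.0085,0.0135],"delta_rot":[0,0,0]},{"gripper":-1,"xyz":[0,0.0115,0.0205],"delta_rot":[0,0,0]},{"gripper":-1,"xyz":[0,0.015,0.0275],"delta_rot":[0,0,0]},{"gripper":-1,"xyz":[0,0.02,0.034],"delta_rot":[0,0,0]},{"gripper":-1,"xyz":[0.0005,0.0255,0.04],"delta_rot":[0,0,0]},{"gripper":-1,"xyz":[0.001,0.0305,0.045],"delta_rot":[0,0,0]},{"gripper":-1,"xyz":[0.001,0.0305,0.045],"delta_rot":[0,0,0]},{"gripper":-1,"xyz":[0.001,0.0305,0.045],"delta_rot":[0,0,0]}])

```text
clock: 3.3
eef_pos: [0.654, -0.0001, 0.0682]
tcp_rot: [-2.269, 0.059, -0.031]
force: [-0.1, -0.7, -0.2]
gripper_width: -0.004
```

```bash
python3 - <<'E'
from h import *
s,R=st()
S=snap('side','side3');T=snap('top','top3')
cv2.imwrite('pics/c3.png',np.hstack([cv2.resize(S['frame'][130:250,180:300,::-1],(400,400),interpolation=2),cv2.resize(T['frame'][110:230,180:300,::-1],(400,400),interpolation=2)]))
E
```

```text
t 3.3 q [-0.494  0.679  1.482  0.77   1.483 -0.718] pos [ 6.54e-01 -1.00e-04  6.82e-02] file [   0.9 -122.1   68.2] F [-0.1 -0.7 -0.2] M [-0.37  0.03  0.06] g -0.004
```

View pics/c3.png

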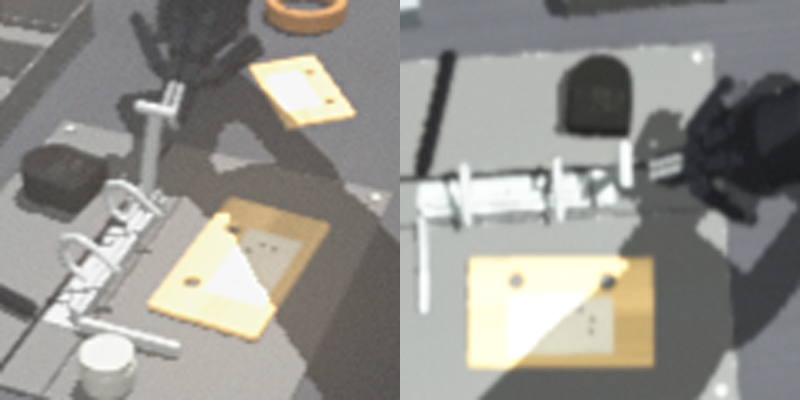

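Both rings stand open at left (125,200) and (85,255), and the lever is up. Next I back off, turn the tool down and measure the template more closely.

```bash
cat > tmpl.py <<'E'
from h import *
def tmpl(s,z=.010,exp=None):
    im=s['frame'];h=cv2.cvtColor(im,cv2.COLOR_RGB2HSV)
    m=((h[:,:,0]>10)&(h[:,:,0]<35)&(h[:,:,1]>50)&(h[:,:,2]>90)).astype(np.uint8)
    lab=cv2.connectedComponentsWithStats(m)
    # component nearest to board centre
    ids=[i for i in range(1,lab[0]) if lab[2][i,4]>100 and abs(F(onz(s,*lab[3][i],z))[0]+85)<60 and abs(F(onz(s,*lab[3][i],z))[1]+20)<60]
    pts=[]
    hull=cv2.convexHull(np.argwhere(np.isin(lab[1],ids))[:,::-1].astype(np.int32))[:,0]
    M=np.zeros(m.shape,np.uint8);cv2.fillConvexPoly(M,hull,1)
    cs=cv2.findContours(M,cv2.RETR_EXTERNAL,cv2.CHAIN_APPROX_NONE)[0][0][:,0]
    pf=np.array([F(onz(s,*p,z))[:2] for p in hull],np.float32)
    r=cv2.minAreaRect(pf);a=r[2];w=r[1]
    print('rect c',np.round(r[0],1),'size',np.round(w,1),'ang',round(a,2))
    g=cv2.cvtColor(im,cv2.COLOR_RGB2GRAY).astype(float)
    Er=cv2.erode(M,np.ones((5,5)))
    md=cv2.medianBlur(im,15);gm=cv2.cvtColor(md,cv2.COLOR_RGB2GRAY).astype(float)
    dk=((gm-g>35)&(Er>0)).astype(np.uint8)
    L=cv2.connectedComponentsWithStats(dk)
    for i in range(1,L[0]):
        if L[2][i,4]>=5:
            ww=(gm-g)*(L[1]==i);ys,xs=np.mgrid[:im.shape[0],:im.shape[1]]
            u,v=(ww*xs).sum()/ww.sum(),(ww*ys).sum()/ww.sum();print('hole',round(u,1),round(v,1),L[2][i,4],F(onz(s,u,v,.009))[:2].round(1))
if __name__=='__main__':
    import sys
    for n in sys.argv[1:]: print(n);tmpl(load(n))
E
python3 tmpl.py top0 side0
python3 - <<'E'
from h import *
s,R=st()
for y in (np.pi/2,-np.pi/2): print(delta(toolR(np.pi/2,y-.064),R))
for p in [(0,-185,110),(-185,-34,80)]: print(p,(W(*p)-s['eef_pos']).round(4))
E
```

```text
top0
rect c [-104.8  -35.2] size [163.8  97.4] ang 86.79
hole 214.5 193.7 14 [-73.9   2.5]
hole 242.0 193.5 16 [-77.9 -77.9]
side0
rect c [-102.6  -34.2] size [169.6  99.3] ang 86.35
hole 237.0 214.2 9 [-71.1   0.9]
t 3.4 q [-0.495  0.68   1.482  0.77   1.483 -0.718] pos [ 6.536e-01 -4.000e-04  6.740e-02] file [   0.5 -122.4   67.4] F [0.9 0.8 0.5] M [-0.38 -0.06 -0.01] g -0.002
[-41.95 -35.21  80.35]
[-35.79  42.65 -87.09]
(0, -185, 110) [-0.0039 -0.0625  0.0426]
(-185, -34, 80) [-0.1805  0.0982  0.0126]
```

Call:
drive_tool(rows=[{"gripper":-1,"xyz":[-0.002,-0.035,0.012],"delta_rot":[0,0,0]},{"gripper":-1,"xyz":[-0.004,-0.065,0.035],"delta_rot":[0,0,0]},{"gripper":-1,"xyz":[-0.03,-0.075,0.06],"delta_rot":[0,0,0]},{"gripper":1,"xyz":[-0.07,-0.06,0.07],"delta_rot":[-42.1,-35.1,80.6]},{"gripper":1,"xyz":[-0.11,-0.03,0.07],"delta_rot":[-42.1,-35.1,80.6]},{"gripper":1,"xyz":[-0.15,0.0,0.07],"delta_rot":[-42.1,-35.1,80.6]},{"gripper":1,"xyz":[-0.18,0.04,0.07],"delta_rot":[-42.1,-35.1,80.6]},{"gripper":1,"xyz":[-0.18,0.07,0.07],"delta_rot":[-42.1,-35.1,80.6]},{"gripper":1,"xyz":[-0.18,0.096,0.06],"delta_rot":[-42.1,-35.1,80.6]},{"gripper":1,"xyz":[-0.18,0.096,0.05],"delta_rot":[-42.1,-35.1,80.6]},{"gripper":1,"xyz":[-0.18,0.096,0.04],"delta_rot":[-42.1,-35.1,80.6]},{"gripper":1,"xyz":[-0.18,0.096,0.03],"delta_rot":[-42.1,-35.1,80.6]}])

```text
clock: 4.4
eef_pos: [0.474, 0.096, 0.0975]
tcp_rot: [-2.492, -1.334, -0.011]
force: [-0.3, 0.2, -0.5]
gripper_width: 1.002
```

```bash
python3 - <<'E'
from h import *
s,R=st();print(delta(toolR(np.pi/2,np.pi/2-.053),R))
for p in [(-178,-36,0)]: print(p,(W(*p)-s['eef_pos']).round(4))
E
```

```text
t 4.4 q [-0.145  0.136  1.924  0.268  1.276 -1.231] pos [0.474  0.096  0.0975] file [-184.1  -35.8   97.5] F [-0.3  0.2 -0.5] M [-0.12 -0.07  0.02] g 1.002
[-13.86 -11.86  27.35]
(-178, -36, 0) [ 0.006  -0.0006 -0.0975]
```

Call:
drive_tool(rows=[{"gripper":1,"xyz":[0.006,-0.0005,0],"delta_rot":[-13.9,-11.9,27.4]},{"gripper":1,"xyz":[0.006,-0.0005,-0.01],"delta_rot":[-13.9,-11.9,27.4]},{"gripper":1,"xyz":[0.006,-0.0005,-0.025],"delta_rot":[-13.9,-11.9,27.4]},{"gripper":1,"xyz":[0.006,-0.0005,-0.05],"delta_rot":[-13.9,-11.9,27.4]},{"gripper":1,"xyz":[0.006,-0.0005,-0.07],"delta_rot":[-13.9,-11.9,27.4]},{"gripper":1,"xyz":[0.006,-0.0005,-0.085],"delta_rot":[-13.9,-11.9,27.4]},{"gripper":1,"xyz":[0.006,-0.0005,-0.085],"delta_rot":[-13.9,-11.9,27.4]}])

```text
clock: 4.98
eef_pos: [0.476, 0.0953, 0.0091]
tcp_rot: [-2.336, -2.09, 0.008]
force: [-1.2, 0.8, -0.1]
gripper_width: 1.001
```

```bash
python3 - <<'E'
from h import *
s,R=st();print(delta(toolR(np.pi/2,np.pi/2-.053),R))
S=snap('side','side4');T=snap('top','top4')
cv2.imwrite('pics/c4.png',np.hstack([cv2.resize(S['frame'][130:250,200:320,::-1],(400,400),interpolation=2),cv2.resize(T['frame'][130:250,170:290,::-1],(400,400),interpolation=2)]))
E
python3 tmpl.py side4
```

```text
t 4.98 q [ 0.033  0.188  2.031  0.003  0.931 -1.428] pos [0.476  0.0953 0.0091] file [-181.9  -36.3    9.1] F [-1.2  0.8 -0.1] M [-0.03 -0.06  0.03] g 1.001
[-0.11 -0.5   0.27]
side4
rect c [-132.3  -40. ] size [219.9  99.8] ang 67.28
hole 266.3 209.4 8 [-139.1  -48. ]
hole 237.5 214.4 6 [-72.7   1.2]
```

View pics/c4.png

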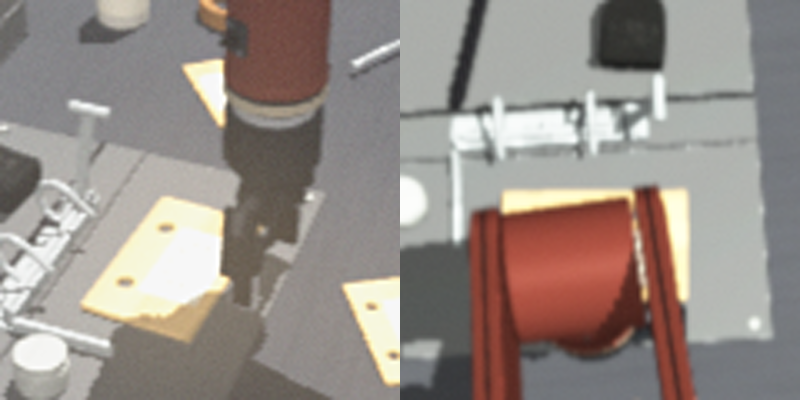

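Call:
drive_tool(rows=[{"gripper":1,"xyz":[0,0,-0.006],"delta_rot":[0,0,0]},{"gripper":1,"xyz":[0,0,-0.012],"delta_rot":[0,0,0]},{"gripper":1,"xyz":[0,0,-0.013],"delta_rot":[0,0,0]},{"gripper":1,"xyz":[0,0,-0.014],"delta_rot":[0,0,0]},{"gripper":1,"xyz":[0,0,-0.015],"delta_rot":[0,0,0]},{"gripper":1,"xyz":[0,0,-0.015],"delta_rot":[0,0,0]}])

```text
clock: 5.58
eef_pos: [0.48, 0.0947, -0.0023]
tcp_rot: [-2.341, -2.091, -0.001]
force: [-0.4, 0.1, -0.0]
gripper_width: 0.999
```

Call:
drive_tool(rows=[{"gripper":1,"xyz":[0,0,-0.001],"delta_rot":[0,0,0]},{"gripper":1,"xyz":[0,0,-0.002],"delta_rot":[0,0,0]},{"gripper":1,"xyz":[0,0,-0.003],"delta_rot":[0,0,0]},{"gripper":1,"xyz":[0,0,-0.004],"delta_rot":[0,0,0]},{"gripper":1,"xyz":[0,0,-0.004],"delta_rot":[0,0,0]}])

```text
clock: 6.0
eef_pos: [0.4797, 0.0949, -0.0066]
tcp_rot: [-2.341, -2.091, -0.0]
force: [-0.9, -1.3, 0.1]
gripper_width: 0.997
```

```bash
python3 - <<'E'
from h import *
s,R=st();print(delta(toolR(np.pi/2,np.pi/2),R))
S=snap('side','side5')
cv2.imwrite('pics/c5.png',cv2.resize(S['frame'][150:240,210:330,::-1],(800,600),interpolation=2))
E
```

```text
t 6.0 q [ 0.032  0.221  2.03   0.003  0.892 -1.428] pos [ 0.4797  0.0949 -0.0066] file [-178.3  -36.6   -6.6] F [-0.9 -1.3  0.1] M [0.   0.02 0.04] g 0.997
[-0.12 -0.11  3.38]
```

View pics/c5.png

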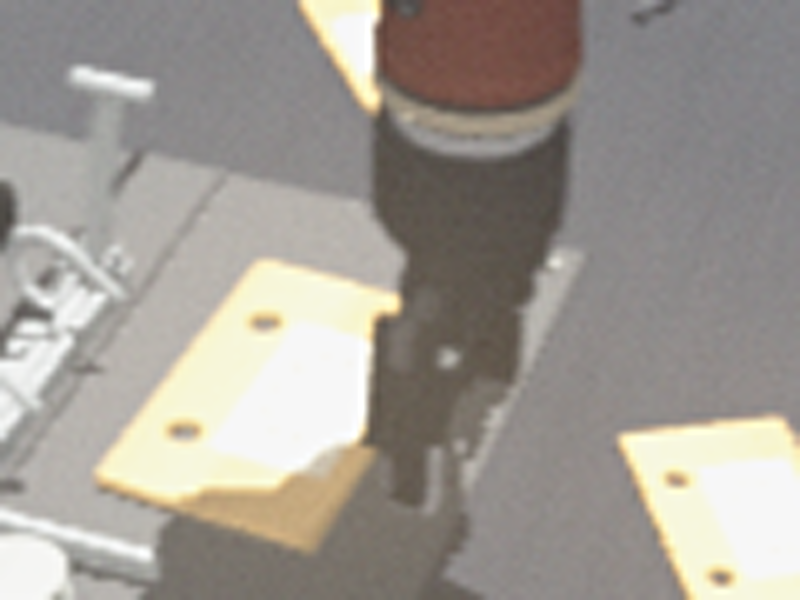

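Call:
drive_tool(rows=[{"gripper":1,"xyz":[0.004,-0.0002,0],"delta_rot":[0,0,0]},{"gripper":1,"xyz":[0.008,-0.0004,0],"delta_rot":[0,0,0]},{"gripper":1,"xyz":[0.011,-0.0006,0],"delta_rot":[0,0,0]},{"gripper":1,"xyz":[0.014,-0.0007,0],"delta_rot":[0,0,0]},{"gripper":1,"xyz":[0.017,-0.0009,0],"delta_rot":[0,0,0.4]},{"gripper":1,"xyz":[0.02,-0.0011,0],"delta_rot":[0,0,0.8]},{"gripper":1,"xyz":[0.023,-0.0012,0],"delta_rot":[0,0,1.2]},{"gripper":1,"xyz":[0.026,-0.0014,0],"delta_rot":[0,0,1.7]},{"gripper":1,"xyz":[0.029,-0.0016,0],"delta_rot":[0,0,2.2]},{"gripper":1,"xyz":[0.032,-0.0017,0],"delta_rot":[0,0,2.6]},{"gripper":1,"xyz":[0.035,-0.0019,0],"delta_rot":[0,0,3.0]},{"gripper":1,"xyz":[0.038,-0.002,0],"delta_rot":[0,0,3.4]}])

```text
clock: 7.05
eef_pos: [0.5181, 0.0928, -0.0064]
tcp_rot: [-2.277, -2.161, -0.0]
force: [-1.0, 0.2, -0.3]
gripper_width: 0.999
```

```bash
python3 - <<'E'
from h import *
s,R=st();print(delta(toolR(np.pi/2,np.pi/2),R))
S=snap('side','side6')
cv2.imwrite('pics/c6.png',cv2.resize(S['frame'][150:240,210:330,::-1],(800,600),interpolation=2))
E
python3 tmpl.py side6
```

```text
t 7.05 q [ 0.026  0.297  1.934  0.003  0.912 -1.494] pos [ 0.5181  0.0928 -0.0064] file [-139.8  -36.6   -6.4] F [-1.   0.2 -0.3] M [-0.05  0.03 -0.04] g 0.999
[-0.11 -0.1  -0.06]
side6
rect c [-80.   18.5] size [99.4 71.3] ang 1.04
```

View pics/c6.png

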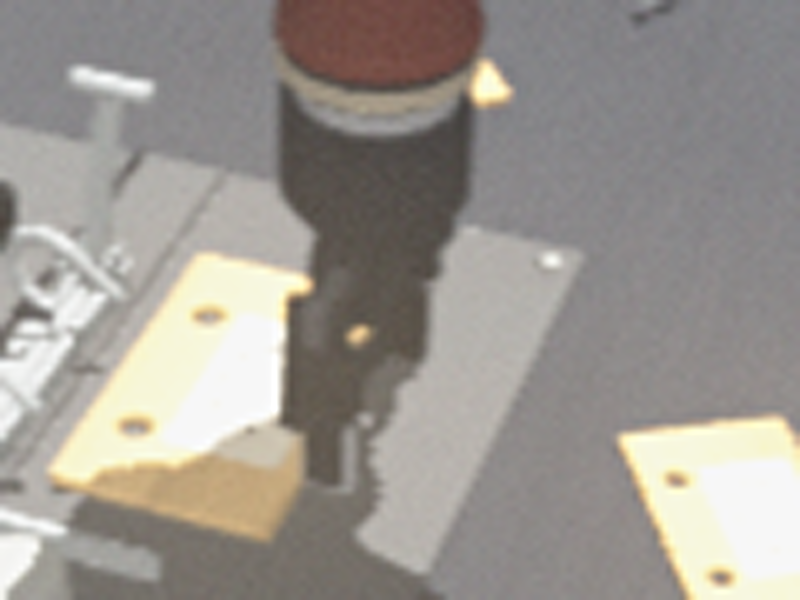

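```bash
cat >> h.py <<'E'
def c2f(s,u,v,u0,v0,sc,z=9): return F(onz(s,(u+.5)/sc-.5+u0,(v+.5)/sc-.5+v0,z/1e3)).round(1)
E
python3 - <<'E'
from h import *
for n,pp in(('side5',[(266,322),(185,430),(95,477),(268,258)]),('side6',[(208,316),(136,426),(50,473),(200,252)])):
    s=load(n)
    for p in pp: print(n,p,c2f(s,*p,210,150,6.6667))
E
```

```text
side5 (266, 322) [-76.1 -80.    9. ]
side5 (185, 430) [-71.6  -0.    9. ]
side5 (95, 477) [-49.3  40.3   9. ]
side5 (268, 258) [ -59.9 -123.9    9. ]
side6 (208, 316) [-51.1 -74.7   9. ]
side6 (136, 426) [-51.8   5.    9. ]
side6 (50, 473) [-31.3  44.7   9. ]
side6 (200, 252) [ -29.8 -117.     9. ]
```

The holes are now at file (-51.1,-74.7) and (-51.8,5.0), so the template is square, 19.5 mm short in x and 35 mm short in y. I'll push the -y edge next with the fingers shut.

```bash
python3 - <<'E'
from h import *
s,R=st()
for p in [(-152,-36,-6),(-152,-40,60),(-79,-152,60),(-79,-152,9)]: print(p,(W(*p)-s['eef_pos']).round(4))
E
```

```text
t 7.1 q [ 0.026  0.297  1.933  0.003  0.912 -1.494] pos [ 0.5189  0.0928 -0.0062] file [-139.   -36.6   -6.2] F [-0.2 -0.6  1. ] M [-0.02  0.02 -0.01] g 0.999
(-152, -36, -6) [-0.0129  0.0013  0.0002]
(-152, -40, 60) [-0.0131 -0.0027  0.0662]
(-79, -152, 60) [ 0.0538 -0.1185  0.0662]
(-79, -152, 9) [ 0.0538 -0.1185  0.0152]
```

Call:
drive_tool(rows=[{"gripper":1,"xyz":[-0.008,0.001,0],"delta_rot":[0,0,0]},{"gripper":1,"xyz":[-0.013,0.001,0.01],"delta_rot":[0,0,0]},{"gripper":1,"xyz":[-0.013,-0.003,0.045],"delta_rot":[0,0,0]},{"gripper":-1,"xyz":[-0.005,-0.02,0.066],"delta_rot":[0,0,0]},{"gripper":-1,"xyz":[0.015,-0.05,0.066],"delta_rot":[0,0,0]},{"gripper":-1,"xyz":[0.035,-0.085,0.066],"delta_rot":[0,0,0]},{"gripper":-1,"xyz":[0.054,-0.1185,0.066],"delta_rot":[0,0,0]},{"gripper":-1,"xyz":[0.054,-0.1185,0.055],"delta_rot":[0,0,0]},{"gripper":-1,"xyz":[0.054,-0.1185,0.04],"delta_rot":[0,0,0]},{"gripper":-1,"xyz":[0.054,-0.1185,0.025],"delta_rot":[0,0,0]},{"gripper":-1,"xyz":[0.054,-0.1185,0.016],"delta_rot":[0,0,0]},{"gripper":-1,"xyz":[0.054,-0.1185,0.016],"delta_rot":[0,0,0]}])

```text
clock: 8.1
eef_pos: [0.5692, -0.025, 0.007]
tcp_rot: [-2.275, -2.157, 0.004]
force: [-0.4, -0.3, 0.4]
gripper_width: -0.001
```

```bash
python3 - <<'E'
from h import *
s,R=st();print(delta(toolR(np.pi/2,np.pi/2),R))
S=snap('side','side7');T=snap('top','top7')
cv2.imwrite('pics/c7.png',np.hstack([cv2.resize(S['frame'][130:250,180:300,::-1],(400,400),interpolation=2),cv2.resize(T['frame'][130:250,170:290,::-1],(400,400),interpolation=2)]))
E
```

```text
t 8.1 q [-0.183  0.363  1.814  0.002  0.972 -1.702] pos [ 0.5692 -0.025   0.007 ] file [ -82.5 -151.5    7. ] F [-0.4 -0.3  0.4] M [ 0.03  0.04 -0.05] g -0.001
[-0.17 -0.38 -0.01]
```

View pics/c7.png

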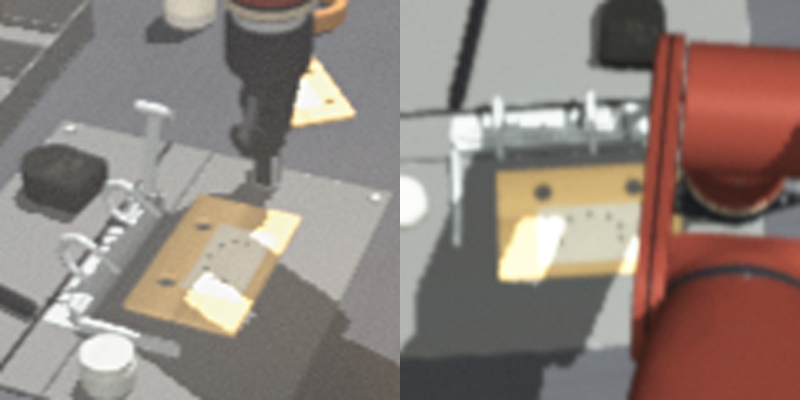

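Call:
drive_tool(rows=[{"gripper":-1,"xyz":[0,0,0],"delta_rot":[0,0,0]},{"gripper":-1,"xyz":[0,0,0],"delta_rot":[0,0,0]}])

```text
clock: 8.37
eef_pos: [0.5727, -0.0256, 0.0108]
tcp_rot: [-2.278, -2.161, -0.002]
force: [-0.8, 0.6, -0.4]
gripper_width: -0.004
```

Call:
drive_tool(rows=[{"gripper":-1,"xyz":[0,0.002,-0.002],"delta_rot":[0,0,0]},{"gripper":-1,"xyz":[0,0.006,-0.004],"delta_rot":[0,0,0]},{"gripper":-1,"xyz":[0.0005,0.011,-0.0043],"delta_rot":[0,0,0]},{"gripper":-1,"xyz":[0.0008,0.015,-0.0043],"delta_rot":[0,0,0]},{"gripper":-1,"xyz":[0.001,0.019,-0.0043],"delta_rot":[0,0,0]},{"gripper":-1,"xyz":[0.0012,0.023,-0.0043],"delta_rot":[0,0,0]},{"gripper":-1,"xyz":[0.0014,0.027,-0.0043],"delta_rot":[0,0,0]},{"gripper":-1,"xyz":[0.0017,0.031,-0.0043],"delta_rot":[0,0,0]},{"gripper":-1,"xyz":[0.0019,0.035,-0.0043],"delta_rot":[0,0,0]},{"gripper":-1,"xyz":[0.0021,0.039,-0.0043],"delta_rot":[0,0,0]},{"gripper":-1,"xyz":[0.0023,0.043,-0.0043],"delta_rot":[0,0,0]},{"gripper":-1,"xyz":[0.0023,0.043,-0.0043],"delta_rot":[0,0,0]}])

```text
clock: 9.37
eef_pos: [0.5742, 0.0181, 0.0053]
tcp_rot: [-2.277, -2.16, -0.001]
force: [-0.1, -0.8, -0.1]
gripper_width: -0.0
```

```bash
python3 - <<'E'
from h import *
s,R=st()
S=snap('side','side8')
cv2.imwrite('pics/c8.png',cv2.resize(S['frame'][160:250,190:310,::-1],(800,600),interpolation=2))
E
```

```text
t 9.37 q [-0.107  0.372  1.806  0.002  0.966 -1.627] pos [0.5742 0.0181 0.0053] file [ -79.8 -108.2    5.3] F [-0.1 -0.8 -0.1] M [-0.03  0.02 -0.  ] g -0.0
```

View pics/c8.png

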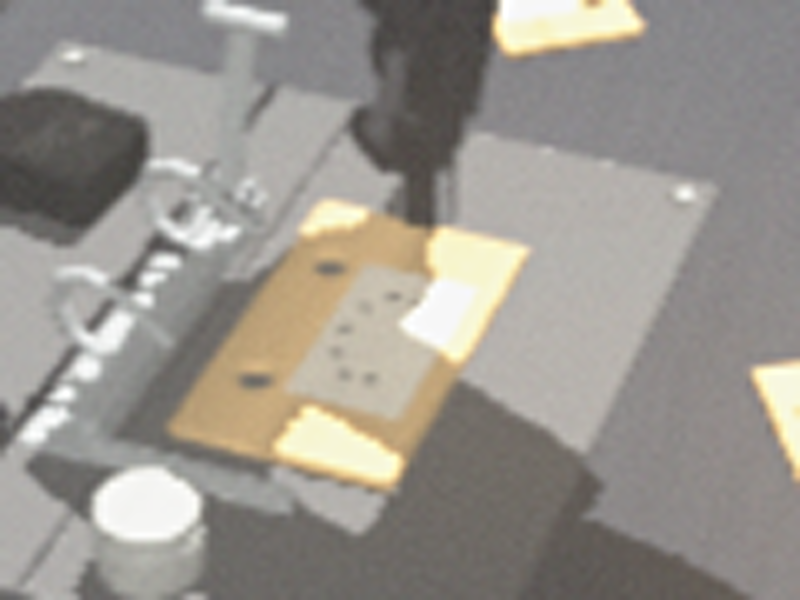

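```bash
python3 - <<'E'
from h import *
s=load('side8')
for p in [(329,269),(255,380),(168,432),(320,201),(397,490),(532,247)]: print(p,c2f(s,*p,190,160,6.6667))
E
```

```text
(329, 269) [-51.5 -60.    9. ]
(255, 380) [-51.6  19.2   9. ]
(168, 432) [-32.3  61.1   9. ]
(320, 201) [ -28.8 -103.9    9. ]
(397, 490) [-129.8   59.6    9. ]
(532, 247) [-127.8 -106.6    9. ]
```

Call:
drive_tool(rows=[{"gripper":-1,"xyz":[0.0001,0.002,0.0008],"delta_rot":[0,0,0]},{"gripper":-1,"xyz":[0.0002,0.005,0.0008],"delta_rot":[0,0,0]},{"gripper":-1,"xyz":[0.0004,0.008,0.0008],"delta_rot":[0,0,0]},{"gripper":-1,"xyz":[0.0006,0.011,0.0008],"delta_rot":[0,0,0]},{"gripper":-1,"xyz":[0.0007,0.013,0.0008],"delta_rot":[0,0,0]},{"gripper":-1,"xyz":[0.0008,0.015,0.0008],"delta_rot":[0,0,0]},{"gripper":-1,"xyz":[0.0009,0.017,0.0008],"delta_rot":[0,0,0]},{"gripper":-1,"xyz":[0.001,0.018,0.0008],"delta_rot":[0,0,0]},{"gripper":-1,"xyz":[0.001,0.018,0.0008],"delta_rot":[0,0,0]}])

```text
clock: 10.17
eef_pos: [0.5751, 0.0356, 0.0061]
tcp_rot: [-2.277, -2.16, -0.0]
force: [-0.2, -0.4, 1.1]
gripper_width: 0.003
```

Call:
drive_tool(rows=[{"gripper":-1,"xyz":[0,0.0005,0],"delta_rot":[0,0,0]},{"gripper":-1,"xyz":[0,0.001,0],"delta_rot":[0,0,0]},{"gripper":-1,"xyz":[0,0.0015,0],"delta_rot":[0,0,0]}])

```text
clock: 10.42
eef_pos: [0.5751, 0.0368, 0.006]
tcp_rot: [-2.278, -2.16, -0.0]
force: [-0.2, 0.3, -0.2]
gripper_width: 0.001
```

Call:
drive_tool(rows=[{"gripper":-1,"xyz":[0,0.0005,0],"delta_rot":[0,0,0]},{"gripper":-1,"xyz":[0,0.001,0],"delta_rot":[0,0,0]}])

```text
clock: 10.58
eef_pos: [0.5751, 0.0378, 0.0061]
tcp_rot: [-2.278, -2.16, -0.0]
force: [0.7, 0.1, 0.2]
gripper_width: -0.004
```

Call:
drive_tool(rows=[{"gripper":-1,"xyz":[0,0.0005,0],"delta_rot":[0,0,0]},{"gripper":-1,"xyz":[0,0.001,0],"delta_rot":[0,0,0]}])

```text
clock: 10.75
eef_pos: [0.5751, 0.0389, 0.0061]
tcp_rot: [-2.278, -2.16, -0.0]
force: [0.9, 0.1, -0.3]
gripper_width: -0.002
```

Call:
drive_tool(rows=[{"gripper":-1,"xyz":[0,0.0005,0],"delta_rot":[0,0,0]},{"gripper":-1,"xyz":[0,0.001,0],"delta_rot":[0,0,0]}])

```text
clock: 10.92
eef_pos: [0.5751, 0.0398, 0.0061]
tcp_rot: [-2.278, -2.16, 0.0]
force: [-0.6, -4.3, -0.4]
gripper_width: 0.003
```

```bash
python3 - <<'E'
from h import *
s,R=st()
S=snap('side','side9')
cv2.imwrite('pics/c9.png',cv2.resize(S['frame'][160:250,190:310,::-1],(800,600),interpolation=2))
E
```

```text
t 10.92 q [-0.069  0.375  1.8    0.002  0.969 -1.588] pos [0.5751 0.0398 0.0061] file [-80.  -86.5   6.1] F [-0.6 -4.3 -0.4] M [-0.4  -0.04 -0.05] g 0.003
```

View pics/c9.png

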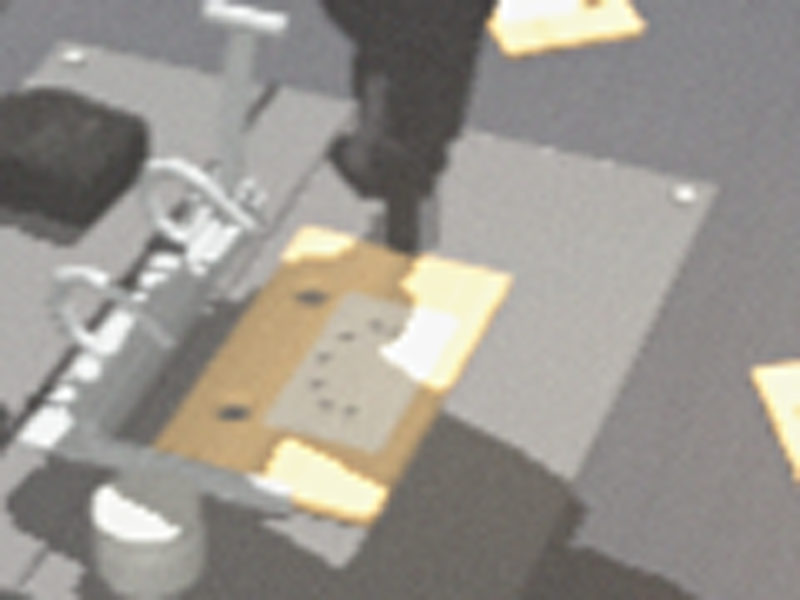

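The force rose to 4.3 N and the edge now meets the stop (crop 250,485), so the template is against the end stop. Moving round to the -x edge.

```bash
python3 - <<'E'
from h import *
s,R=st()
S=load('side9')
for p in [(312,297),(233,412)]: print(p,c2f(S,*p,190,160,6.6667))
for p in [(-80,-98,10),(-100,-98,70),(-152,0,70),(-152,0,2),(-152,0,-6.4)]: print(p,(W(*p)-s['eef_pos']).round(4))
E
```

```text
t 10.97 q [-0.069  0.375  1.8    0.002  0.969 -1.588] pos [0.5752 0.0397 0.0061] file [-80.  -86.5   6.1] F [ 0.1 -1.4  0.1] M [-0.16 -0.05  0.06] g -0.001
(312, 297) [-52.2 -39.5   9. ]
(233, 412) [-51.4  40.6   9. ]
(-80, -98, 10) [-0.0006 -0.0114  0.0039]
(-100, -98, 70) [-0.0206 -0.0104  0.0639]
(-152, 0, 70) [-0.0673  0.0903  0.0639]
(-152, 0, 2) [-0.0673  0.0903 -0.0041]
(-152, 0, -6.4) [-0.0673  0.0903 -0.0125]
```

Call:
drive_tool(rows=[{"gripper":-1,"xyz":[0,-0.008,0],"delta_rot":[0,0,0]},{"gripper":-1,"xyz":[-0.003,-0.012,0.01],"delta_rot":[0,0,0]},{"gripper":-1,"xyz":[-0.015,-0.012,0.045],"delta_rot":[0,0,0]},{"gripper":1,"xyz":[-0.03,0.01,0.065],"delta_rot":[0,0,0]},{"gripper":1,"xyz":[-0.045,0.045,0.065],"delta_rot":[0,0,0]},{"gripper":1,"xyz":[-0.062,0.08,0.065],"delta_rot":[0,0,0]},{"gripper":1,"xyz":[-0.0673,0.0903,0.065],"delta_rot":[0,0,0]},{"gripper":1,"xyz":[-0.0673,0.0903,0.045],"delta_rot":[0,0,0]},{"gripper":1,"xyz":[-0.0673,0.0903,0.02],"delta_rot":[0,0,0]},{"gripper":1,"xyz":[-0.0673,0.0903,0.0],"delta_rot":[0,0,0]},{"gripper":1,"xyz":[-0.0673,0.0903,-0.004],"delta_rot":[0,0,0]},{"gripper":1,"xyz":[-0.0673,0.0903,-0.006],"delta_rot":[0,0,0]}])

```text
clock: 11.97
eef_pos: [0.5068, 0.1296, -0.0007]
tcp_rot: [-2.277, -2.158, 0.003]
force: [0.3, -0.2, 1.1]
gripper_width: 0.997
```

Call:
drive_tool(rows=[{"gripper":1,"xyz":[0,0,-0.001],"delta_rot":[0,0,0]},{"gripper":1,"xyz":[0,0,-0.002],"delta_rot":[0,0,0]},{"gripper":1,"xyz":[0,0,-0.002],"delta_rot":[0,0,0]}])

```text
clock: 12.22
eef_pos: [0.5091, 0.13, -0.0007]
tcp_rot: [-2.279, -2.16, -0.003]
force: [0.1, -0.1, -0.6]
gripper_width: 0.997
```

```bash
python3 - <<'E'
from h import *
s,R=st();print(delta(toolR(np.pi/2,np.pi/2),R))
E
```

```text
t 12.22 q [ 0.098  0.283  1.938  0.003  0.92  -1.421] pos [ 0.5091  0.13   -0.0007] file [-1.508e+02  1.000e-01 -7.000e-01] F [ 0.1 -0.1 -0.6] M [-0.03  0.02 -0.02] g 0.997
[-0.13  0.03 -0.  ]
```

Call:
drive_tool(rows=[{"gripper":1,"xyz":[0,0,-0.003],"delta_rot":[0,0,0]},{"gripper":1,"xyz":[0.002,0,-0.005],"delta_rot":[0,0,0]},{"gripper":1,"xyz":[0.005,-0.0003,-0.0055],"delta_rot":[0,0,0]},{"gripper":1,"xyz":[0.009,-0.0005,-0.0055],"delta_rot":[0,0,0]},{"gripper":1,"xyz":[0.012,-0.0006,-0.0055],"delta_rot":[0,0,0]},{"gripper":1,"xyz":[0.015,-0.0008,-0.0055],"delta_rot":[0,0,0]},{"gripper":1,"xyz":[0.018,-0.001,-0.0055],"delta_rot":[0,0,0]},{"gripper":1,"xyz":[0.021,-0.0011,-0.0055],"delta_rot":[0,0,0]},{"gripper":1,"xyz":[0.024,-0.0013,-0.0055],"delta_rot":[0,0,0]},{"gripper":1,"xyz":[0.026,-0.0014,-0.0055],"delta_rot":[0,0,0]},{"gripper":1,"xyz":[0.028,-0.0015,-0.0055],"delta_rot":[0,0,0]},{"gripper":1,"xyz":[0.028,-0.0015,-0.0055],"delta_rot":[0,0,0]}])

```text
clock: 13.22
eef_pos: [0.5364, 0.1286, -0.0073]
tcp_rot: [-2.278, -2.16, -0.001]
force: [-1.0, 0.2, 0.1]
gripper_width: 0.996
```

```bash
python3 - <<'E'
from h import *
s,R=st()
S=snap('side','side10')
cv2.imwrite('pics/c10.png',cv2.resize(S['frame'][160:250,190:310,::-1],(800,600),interpolation=2))
E
```

```text
t 13.22 q [ 0.091  0.348  1.869  0.003  0.926 -1.428] pos [ 0.5364  0.1286 -0.0073] file [-1.235e+02  1.000e-01 -7.300e+00] F [-1.   0.2  0.1] M [ 0.01 -0.    0.02] g 0.996
```

View pics/c10.png

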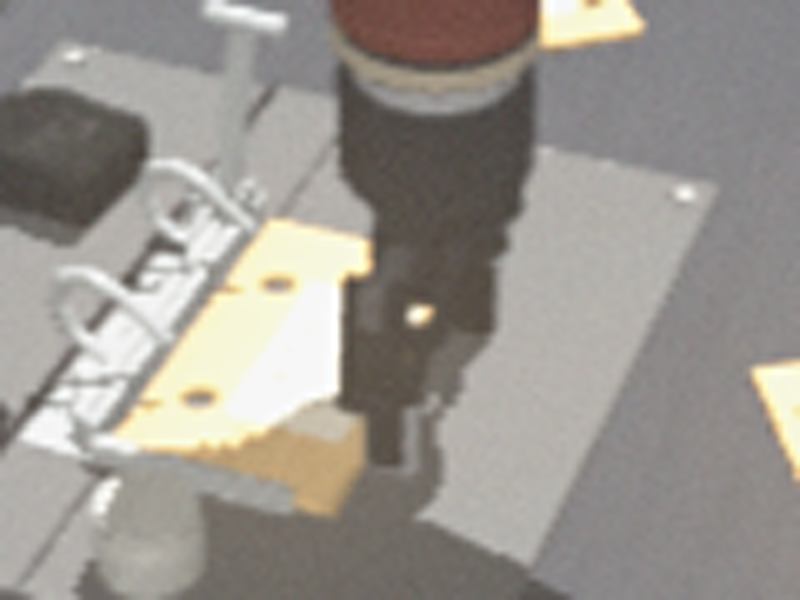

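Call:
drive_tool(rows=[{"gripper":1,"xyz":[0.0007,0,0.0006],"delta_rot":[0,0,0]},{"gripper":1,"xyz":[0.0015,-0.0001,0.0006],"delta_rot":[0,0,0]},{"gripper":1,"xyz":[0.0022,-0.0001,0.0006],"delta_rot":[0,0,0]}])

```text
clock: 13.52
eef_pos: [0.538, 0.1286, -0.0068]
tcp_rot: [-2.278, -2.16, -0.0]
force: [-0.8, 0.2, 0.0]
gripper_width: 1.001
```

Call:
drive_tool(rows=[{"gripper":1,"xyz":[0.0005,0,0],"delta_rot":[0,0,0]},{"gripper":1,"xyz":[0.001,0,0],"delta_rot":[0,0,0]}])

```text
clock: 13.68
eef_pos: [0.539, 0.1285, -0.0068]
tcp_rot: [-2.278, -2.16, -0.0]
force: [-0.2, 0.3, 0.3]
gripper_width: 1.0
```

Call:
drive_tool(rows=[{"gripper":1,"xyz":[0.0005,0,0],"delta_rot":[0,0,0]},{"gripper":1,"xyz":[0.001,0,0],"delta_rot":[0,0,0]}])

```text
clock: 13.85
eef_pos: [0.5401, 0.1285, -0.0068]
tcp_rot: [-2.278, -2.16, -0.0]
force: [-0.9, -0.3, 0.1]
gripper_width: 1.001
```

Call:
drive_tool(rows=[{"gripper":1,"xyz":[0.0005,0,0],"delta_rot":[0,0,0]},{"gripper":1,"xyz":[0.001,0,0],"delta_rot":[0,0,0]}])

```text
clock: 14.02
eef_pos: [0.541, 0.1285, -0.0068]
tcp_rot: [-2.278, -2.16, 0.0]
force: [-1.0, -0.8, 0.4]
gripper_width: 1.001
```

Call:
drive_tool(rows=[{"gripper":1,"xyz":[0.0005,0,0],"delta_rot":[0,0,0]},{"gripper":1,"xyz":[0.0008,0,0],"delta_rot":[0,0,0]}])

```text
clock: 14.18
eef_pos: [0.5419, 0.1285, -0.0068]
tcp_rot: [-2.278, -2.16, -0.0]
force: [-1.3, -0.8, 0.6]
gripper_width: 0.997
```

```bash
python3 - <<'E'
from h import *
s,R=st()
S=snap('side','side11')
im=cv2.resize(S['frame'][170:240,200:270,::-1],(600,600),interpolation=2)
def q(p): 
    u=proj(S,W(*p));return tuple(int(round((a+.5)*600/70-.5)) for a in (u-np.array([200,170])))
for p in [(-32,-40,10),(-32,40,10)]: cv2.circle(im,q(p),3,(0,0,255),-1)
for a,b in [((-12,-80,10),(-12,80,10)),((-12,80,10),(-107,80,10)),((-12,-80,10),(-107,-80,10))]: cv2.line(im,q(a),q(b),(255,0,0),1)
cv2.imwrite('pics/c11.png',im)
E
```

```text
t 14.18 q [ 0.09   0.358  1.854  0.003  0.931 -1.429] pos [ 0.5419  0.1285 -0.0068] file [-118.     0.3   -6.8] F [-1.3 -0.8  0.6] M [-0.1   0.14  0.02] g 0.997
```

View pics/c11.png

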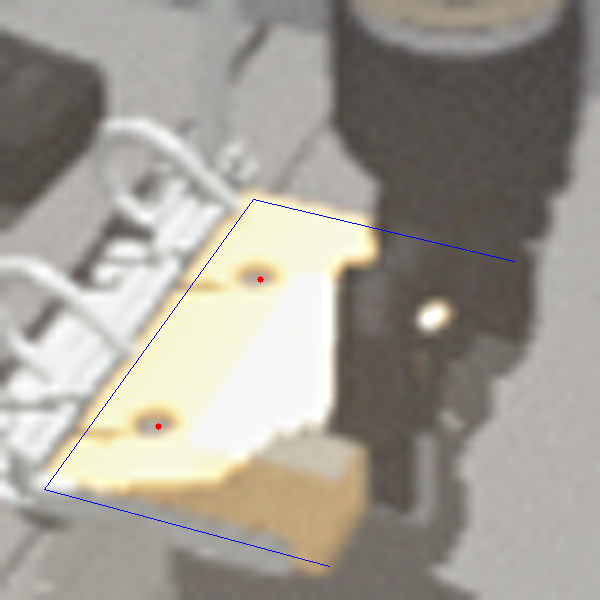

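The holes sit within about 1 mm of the predicted home marks. Creeping on until there is a clear contact force.

Call:
drive_tool(rows=[{"gripper":1,"xyz":[0.0005,0,0],"delta_rot":[0,0,0]},{"gripper":1,"xyz":[0.0008,0,0],"delta_rot":[0,0,0]}])

```text
clock: 14.4
eef_pos: [0.5421, 0.1285, -0.007]
tcp_rot: [-2.277, -2.159, 0.001]
force: [-4.3, -0.7, 2.7]
gripper_width: 1.0
```

```bash
python3 - <<'E'
from h import *
s,R=st()
for p in [(-130,0,-6),(-130,-10,70),(-76,-104,70),(-76,-104,8)]: print(p,(W(*p)-s['eef_pos']).round(4))
E
```

```text
t 14.4 q [ 0.09   0.359  1.852  0.003  0.933 -1.429] pos [ 0.5421  0.1285 -0.007 ] file [-117.7    0.3   -7. ] F [-4.3 -0.7  2.7] M [-0.08  0.54  0.03] g 1.0
(-130, 0, -6) [-0.0123  0.0003  0.001 ]
(-130, -10, 70) [-0.0128 -0.0097  0.077 ]
(-76, -104, 70) [ 0.0361 -0.1064  0.077 ]
(-76, -104, 8) [ 0.0361 -0.1064  0.015 ]
```

Call:
drive_tool(rows=[{"gripper":1,"xyz":[-0.008,0,0.001],"delta_rot":[0,0,0]},{"gripper":1,"xyz":[-0.013,-0.002,0.015],"delta_rot":[0,0,0]},{"gripper":1,"xyz":[-0.013,-0.01,0.05],"delta_rot":[0,0,0]},{"gripper":-1,"xyz":[-0.006,-0.03,0.077],"delta_rot":[0,0,0]},{"gripper":-1,"xyz":[0.01,-0.06,0.077],"delta_rot":[0,0,0]},{"gripper":-1,"xyz":[0.028,-0.09,0.077],"delta_rot":[0,0,0]},{"gripper":-1,"xyz":[0.0361,-0.1064,0.077],"delta_rot":[0,0,0]},{"gripper":-1,"xyz":[0.0361,-0.1064,0.06],"delta_rot":[0,0,0]},{"gripper":-1,"xyz":[0.0361,-0.1064,0.04],"delta_rot":[0,0,0]},{"gripper":-1,"xyz":[0.0361,-0.1064,0.025],"delta_rot":[0,0,0]},{"gripper":-1,"xyz":[0.0361,-0.1064,0.018],"delta_rot":[0,0,0]},{"gripper":-1,"xyz":[0.0361,-0.1064,0.018],"delta_rot":[0,0,0]}])

```text
clock: 15.4
eef_pos: [0.5769, 0.0224, 0.0093]
tcp_rot: [-2.276, -2.158, 0.003]
force: [0.3, 0.4, 0.2]
gripper_width: -0.001
```

Call:
drive_tool(rows=[{"gripper":-1,"xyz":[0,0,0],"delta_rot":[0,0,0]},{"gripper":-1,"xyz":[0,0,0],"delta_rot":[0,0,0]}])

```text
clock: 15.57
eef_pos: [0.5797, 0.0222, 0.0124]
tcp_rot: [-2.278, -2.161, -0.002]
force: [0.5, 0.8, 0.9]
gripper_width: -0.002
```

```bash
python3 - <<'E'
from h import *
s,R=st()
S=snap('side','side12')
im=cv2.resize(S['frame'][170:240,200:270,::-1],(600,600),interpolation=2)
def q(p): 
    u=proj(S,W(*p));return tuple(int(round((a+.5)*600/70-.5)) for a in (u-np.array([200,170])))
for p in [(-32,-40,10),(-32,40,10)]: cv2.circle(im,q(p),3,(0,0,255),-1)
cv2.imwrite('pics/c12.png',im)
E
```

```text
t 15.57 q [-0.099  0.37   1.791  0.002  0.98  -1.618] pos [0.5797 0.0222 0.0124] file [ -74.5 -103.8   12.4] F [0.5 0.8 0.9] M [-0.03  0.03 -0.03] g -0.002
```

View pics/c12.png

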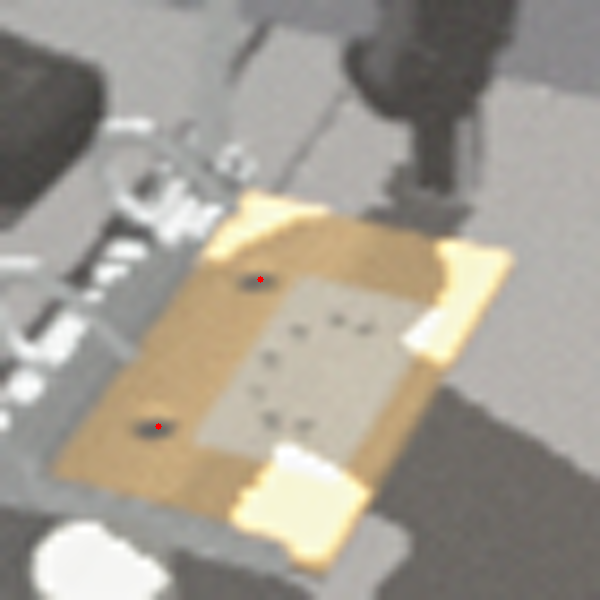

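The template is home to within a millimetre, with holes at (256,282) and (155,428). One gentle nudge in +y will confirm the stop side.

Call:
drive_tool(rows=[{"gripper":-1,"xyz":[0,0,-0.003],"delta_rot":[0,0,0]},{"gripper":-1,"xyz":[0,0,-0.006],"delta_rot":[0,0,0]},{"gripper":-1,"xyz":[0.0002,0.005,-0.006],"delta_rot":[0,0,0]},{"gripper":-1,"xyz":[0.0005,0.01,-0.006],"delta_rot":[0,0,0]},{"gripper":-1,"xyz":[0.0007,0.014,-0.006],"delta_rot":[0,0,0]},{"gripper":-1,"xyz":[0.0007,0.0155,-0.006],"delta_rot":[0,0,0]},{"gripper":-1,"xyz":[0.0007,0.0155,-0.006],"delta_rot":[0,0,0]}])

```text
clock: 16.2
eef_pos: [0.5795, 0.0383, 0.0053]
tcp_rot: [-2.277, -2.161, -0.0]
force: [1.2, 0.8, -0.7]
gripper_width: 0.001
```

Call:
drive_tool(rows=[{"gripper":-1,"xyz":[0,0.0005,0],"delta_rot":[0,0,0]},{"gripper":-1,"xyz":[0,0.001,0],"delta_rot":[0,0,0]}])

```text
clock: 16.37
eef_pos: [0.5795, 0.0386, 0.0052]
tcp_rot: [-2.278, -2.16, -0.0]
force: [0.6, 0.4, 0.3]
gripper_width: -0.002
```

Call:
drive_tool(rows=[{"gripper":-1,"xyz":[0,0.0005,0],"delta_rot":[0,0,0]},{"gripper":-1,"xyz":[0,0.0008,0],"delta_rot":[0,0,0]}])

```text
clock: 16.53
eef_pos: [0.5795, 0.0394, 0.0052]
tcp_rot: [-2.278, -2.16, -0.0]
force: [0.8, -0.1, 0.1]
gripper_width: -0.002
```

Call:
drive_tool(rows=[{"gripper":-1,"xyz":[0,0.0005,0],"delta_rot":[0,0,0]},{"gripper":-1,"xyz":[0,0.0008,0],"delta_rot":[0,0,0]}])

```text
clock: 16.7
eef_pos: [0.5795, 0.0396, 0.0052]
tcp_rot: [-2.278, -2.16, 0.001]
force: [0.0, -5.0, 0.0]
gripper_width: 0.0
```

Contact with the stop at 5 N, and contact with the rail was 4.3 N before. Now computing the lever press-down with the tool tilted the other way.

```bash
python3 - <<'E'
from h import *
s,R=st()
b=np.radians(42);R1=Ro.from_euler('z',P[2])*Ro.from_euler('x',-b)*Ro.from_euler('z',np.pi/2)*Ro.from_euler('x',np.pi)
print(R1.as_matrix().round(2),delta(R1,R))
for p in [(-74,-100,8),(-60,-90,170),(0,-78,140),(0,-84.9,113.8)]: print(p,(W(*p)-s['eef_pos']).round(4))
E
```

```text
t 16.7 q [-6.800e-02  3.850e-01  1.789e+00  1.000e-03  9.700e-01 -1.586e+00] pos [0.5795 0.0396 0.0052] file [-75.7 -86.4   5.2] F [ 0. -5.  0.] M [-0.63  0.03 -0.03] g 0.0
[[ 0.04  1.   -0.04]
 [ 0.74 -0.05 -0.67]
 [-0.67  0.   -0.74]] [-4.20e+01  2.14e+00  2.00e-02]
(-74, -100, 8) [ 0.001  -0.0136  0.0028]
(-60, -90, 170) [ 0.0155 -0.0044  0.1648]
(0, -78, 140) [0.076  0.0044 0.1348]
(0, -84.9, 113.8) [ 0.0757 -0.0025  0.1086]
```

Call:
drive_tool(rows=[{"gripper":-1,"xyz":[0,-0.01,0],"delta_rot":[0,0,0]},{"gripper":-1,"xyz":[0,-0.014,0.015],"delta_rot":[0,0,0]},{"gripper":-1,"xyz":[0,-0.014,0.055],"delta_rot":[0,0,0]},{"gripper":-1,"xyz":[0,-0.01,0.095],"delta_rot":[0,0,0]},{"gripper":-1,"xyz":[0,-0.006,0.135],"delta_rot":[-7,0.4,0]},{"gripper":-1,"xyz":[0.005,-0.004,0.165],"delta_rot":[-14,0.7,0]},{"gripper":-1,"xyz":[0.015,-0.004,0.165],"delta_rot":[-21,1.1,0]},{"gripper":-1,"xyz":[0.03,0,0.165],"delta_rot":[-28,1.4,0]},{"gripper":-1,"xyz":[0.05,0.004,0.16],"delta_rot":[-35,1.8,0]},{"gripper":-1,"xyz":[0.076,0.0044,0.15],"delta_rot":[-42,2.1,0]},{"gripper":-1,"xyz":[0.076,0.0044,0.135],"delta_rot":[-42,2.1,0]},{"gripper":-1,"xyz":[0.076,0.0044,0.135],"delta_rot":[-42,2.1,0]}])

```text
clock: 17.7
eef_pos: [0.6524, 0.0452, 0.1314]
tcp_rot: [1.846, 1.76, -0.722]
force: [-0.3, -0.7, -1.3]
gripper_width: -0.002
```

Call:
drive_tool(rows=[{"gripper":-1,"xyz":[0,0,0],"delta_rot":[0,0,0]},{"gripper":-1,"xyz":[0,0,0],"delta_rot":[0,0,0]}])

```text
clock: 17.87
eef_pos: [0.6559, 0.0437, 0.1426]
tcp_rot: [1.851, 1.75, -0.705]
force: [1.2, -0.1, 0.4]
gripper_width: 0.0
```

```bash
python3 - <<'E'
from h import *
s,R=st()
b=np.radians(42);R1=Ro.from_euler('z',P[2])*Ro.from_euler('x',-b)*Ro.from_euler('z',np.pi/2)*Ro.from_euler('x',np.pi)
print(delta(R1,R))
d=np.array([-np.sin(b),-np.cos(b)])
S=snap('side','side13');T=snap('top','top13')
cv2.imwrite('pics/c13.png',np.hstack([cv2.resize(S['frame'][130:250,180:300,::-1],(400,400),interpolation=2),cv2.resize(T['frame'][110:230,170:290,::-1],(400,400),interpolation=2)]))
for ph in [1.21,1.1,1.0,.9,.8,.7,.6,.5,.4,.3,.26]:
    c=np.array([-70-80*np.cos(ph),24+80*np.sin(ph)]);t=c-5*d-(15*d if ph==1.21 else 0)
    print(ph,t.round(1),(W(0,*t)-s['eef_pos']).round(4))
E
```

```text
t 17.87 q [ 0.27   0.593  1.377 -0.689  1.475 -1.067] pos [0.6559 0.0437 0.1426] file [  0.4 -78.2 142.6] F [ 1.2 -0.1  0.4] M [ 0.29 -0.04  0.01] g 0.0
[-0.13  0.19  0.08]
1.21 [-84.9 113.7] [-0.0008 -0.0066 -0.0289]
1.1 [-102.9   99. ] [-0.0017 -0.0247 -0.0436]
1.0 [-109.9   95. ] [-0.0021 -0.0316 -0.0475]
0.9 [-116.4   90.4] [-0.0025 -0.0381 -0.0522]
0.8 [-122.4   85.1] [-0.0028 -0.0441 -0.0575]
0.7 [-127.8   79.3] [-0.0031 -0.0495 -0.0633]
0.6 [-132.7   72.9] [-0.0033 -0.0544 -0.0697]
0.5 [-136.9   66.1] [-0.0036 -0.0585 -0.0765]
0.4 [-140.3   58.9] [-0.0037 -0.062  -0.0837]
0.3 [-143.1   51.4] [-0.0039 -0.0647 -0.0912]
0.26 [-144.    48.3] [-0.0039 -0.0656 -0.0943]
```

View pics/c13.png

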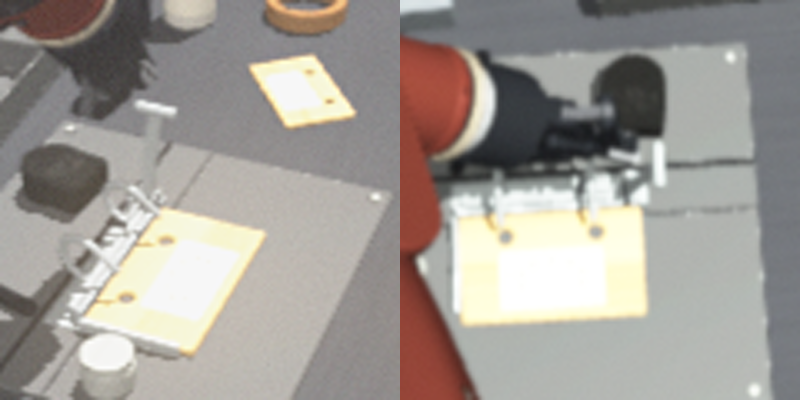

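The template lies against rail and stop in both views. The tool tip is at right (625,150), uphill of the bar at (658,162). I'll push the bar along its arc.

Call:
drive_tool(rows=[{"gripper":-1,"xyz":[-0.0004,-0.003,-0.014],"delta_rot":[0,0,0]},{"gripper":-1,"xyz":[-0.0008,-0.0066,-0.0289],"delta_rot":[0,0,0]},{"gripper":-1,"xyz":[-0.0008,-0.0066,-0.0289],"delta_rot":[0,0,0]},{"gripper":-1,"xyz":[-0.0008,-0.0066,-0.0289],"delta_rot":[0,0,0]}])

```text
clock: 18.3
eef_pos: [0.6531, 0.0371, 0.1096]
tcp_rot: [1.849, 1.753, -0.712]
force: [0.5, 0.1, 0.4]
gripper_width: 0.003
```

```bash
python3 - <<'E'
from h import *
s,R=st()
S=snap('side','side14');T=snap('top','top14')
print(proj(T,s['eef_pos']),proj(T,W(0,-98.3,99)),proj(S,s['eef_pos']),proj(S,W(0,-98.3,99)))
cv2.imwrite('pics/c14.png',np.hstack([cv2.resize(S['frame'][140:200,190:250,::-1],(400,400),interpolation=2),cv2.resize(T['frame'][130:190,210:270,::-1],(400,400),interpolation=2)]))
E
```

```text
t 18.3 q [ 0.262  0.626  1.398 -0.696  1.434 -1.042] pos [0.6531 0.0371 0.1096] file [ -2.  -85.  109.6] F [0.5 0.1 0.4] M [ 0.27 -0.01  0.03] g 0.003
[242.43994703 158.92882002] [247.29461273 159.01601296] [225.58560829 162.60682071] [226.97544671 163.24112374]
```

View pics/c14.png

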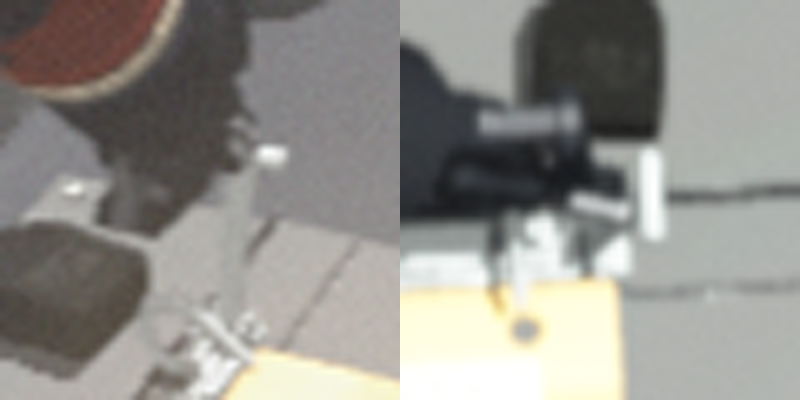

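Call:
drive_tool(rows=[{"gripper":-1,"xyz":[0,0,0],"delta_rot":[0,0,0]},{"gripper":-1,"xyz":[0,0,0],"delta_rot":[0,0,0]}])

```text
clock: 18.57
eef_pos: [0.655, 0.0382, 0.1118]
tcp_rot: [1.849, 1.752, -0.707]
force: [0.5, 0.1, 0.1]
gripper_width: 0.001
```

```bash
python3 - <<'E'
from h import *
s,R=st()
b=np.radians(42);d=np.array([-np.sin(b),-np.cos(b)])
for ph in [1.21,1.1,1.0,.9,.8,.7,.6,.5,.4,.3,.26]:
    c=np.array([-70-80*np.cos(ph),24+80*np.sin(ph)]);t=c-5*d
    print(ph,t.round(1),(W(0,*t)-s['eef_pos']).round(4))
E
```

```text
t 18.57 q [ 0.263  0.625  1.395 -0.696  1.434 -1.042] pos [0.655  0.0382 0.1118] file [ -0.2 -83.8 111.8] F [0.5 0.1 0.1] M [ 0.34 -0.02  0.01] g 0.001
1.21 [-94.9 102.6] [-0.0004 -0.0111 -0.0092]
1.1 [-102.9   99. ] [-0.0009 -0.0192 -0.0128]
1.0 [-109.9   95. ] [-0.0012 -0.0261 -0.0168]
0.9 [-116.4   90.4] [-0.0016 -0.0326 -0.0214]
0.8 [-122.4   85.1] [-0.0019 -0.0386 -0.0267]
0.7 [-127.8   79.3] [-0.0022 -0.044  -0.0325]
0.6 [-132.7   72.9] [-0.0025 -0.0489 -0.0389]
0.5 [-136.9   66.1] [-0.0027 -0.053  -0.0457]
0.4 [-140.3   58.9] [-0.0029 -0.0565 -0.0529]
0.3 [-143.1   51.4] [-0.003  -0.0592 -0.0604]
0.26 [-144.    48.3] [-0.0031 -0.0601 -0.0635]
```

Call:
drive_tool(rows=[{"gripper":-1,"xyz":[-0.0003,-0.006,-0.005],"delta_rot":[0,0,0]},{"gripper":-1,"xyz":[-0.0005,-0.011,-0.0092],"delta_rot":[0,0,0]},{"gripper":-1,"xyz":[-0.0007,-0.015,-0.011],"delta_rot":[0,0,0]},{"gripper":-1,"xyz":[-0.0009,-0.0192,-0.0128],"delta_rot":[0,0,0]},{"gripper":-1,"xyz":[-0.0012,-0.0261,-0.0168],"delta_rot":[0,0,0]},{"gripper":-1,"xyz":[-0.0016,-0.0326,-0.0214],"delta_rot":[0,0,0]},{"gripper":-1,"xyz":[-0.0019,-0.0386,-0.0267],"delta_rot":[0,0,0]},{"gripper":-1,"xyz":[-0.0022,-0.044,-0.0325],"delta_rot":[0,0,0]},{"gripper":-1,"xyz":[-0.0022,-0.044,-0.0325],"delta_rot":[0,0,0]}])

```text
clock: 19.32
eef_pos: [0.6513, -0.0074, 0.0771]
tcp_rot: [1.85, 1.752, -0.711]
force: [0.4, -1.3, -0.6]
gripper_width: 0.0
```

```bash
python3 - <<'E'
from h import *
s,R=st()
S=snap('side','side15');T=snap('top','top15')
cv2.imwrite('pics/c15.png',np.hstack([cv2.resize(S['frame'][140:220,190:270,::-1],(400,400),interpolation=2),cv2.resize(T['frame'][130:200,210:280,::-1],(400,400),interpolation=2)]))
E
```

```text
t 19.32 q [ 0.201  0.635  1.455 -0.725  1.348 -1.04 ] pos [ 0.6513 -0.0074  0.0771] file [  -1.5 -129.5   77.1] F [ 0.4 -1.3 -0.6] M [0.36 0.04 0.  ] g 0.0
```

View pics/c15.png

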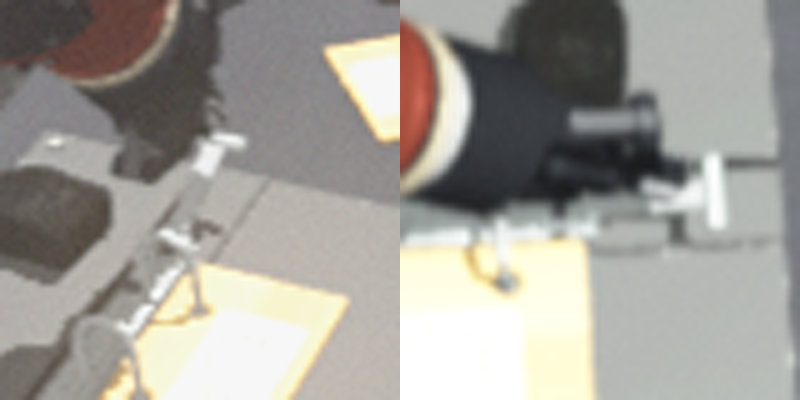

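The lever is partly down and the ring end at left (200,310) is coming down straight above its hole. Continuing.

Call:
drive_tool(rows=[{"gripper":-1,"xyz":[-0.0003,-0.0049,-0.0064],"delta_rot":[0,0,0]},{"gripper":-1,"xyz":[-0.0005,-0.009,-0.0132],"delta_rot":[0,0,0]},{"gripper":-1,"xyz":[-0.0007,-0.0125,-0.0204],"delta_rot":[0,0,0]},{"gripper":-1,"xyz":[-0.0008,-0.0145,-0.0265],"delta_rot":[0,0,0]},{"gripper":-1,"xyz":[-0.0008,-0.0155,-0.029],"delta_rot":[0,0,0]},{"gripper":-1,"xyz":[-0.0008,-0.0155,-0.029],"delta_rot":[0,0,0]}])

```text
clock: 19.92
eef_pos: [0.6511, -0.0216, 0.049]
tcp_rot: [1.849, 1.752, -0.71]
force: [0.1, -0.1, 0.9]
gripper_width: -0.001
```

```bash
python3 - <<'E'
from h import *
s,R=st()
S=snap('side','side16');T=snap('top','top16')
cv2.imwrite('pics/c16.png',np.hstack([cv2.resize(S['frame'][140:220,190:270,::-1],(400,400),interpolation=2),cv2.resize(T['frame'][130:200,210:280,::-1],(400,400),interpolation=2)]))
E
```

```text
t 19.92 q [ 0.181  0.666  1.47  -0.74   1.301 -1.021] pos [ 0.6511 -0.0216  0.049 ] file [  -0.9 -143.7   49. ] F [ 0.1 -0.1  0.9] M [ 0.3  -0.04  0.01] g -0.001
```

View pics/c16.png

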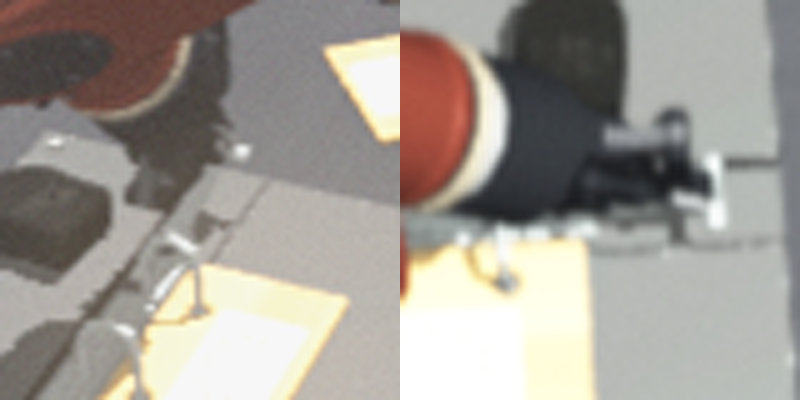

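The lever has snapped down and the ring passes into the template. Pressing gently to make sure it is fully down.

Call:
drive_tool(rows=[{"gripper":-1,"xyz":[0,-0.0003,-0.001],"delta_rot":[0,0,0]},{"gripper":-1,"xyz":[0,-0.0005,-0.002],"delta_rot":[0,0,0]}])

```text
clock: 20.18
eef_pos: [0.6521, -0.0218, 0.0483]
tcp_rot: [1.848, 1.751, -0.707]
force: [-1.0, 2.5, 4.5]
gripper_width: -0.001
```

Call:
drive_tool(rows=[{"gripper":-1,"xyz":[0,-0.0003,-0.001],"delta_rot":[0,0,0]},{"gripper":-1,"xyz":[0,-0.0003,-0.001],"delta_rot":[0,0,0]}])

```text
clock: 20.35
eef_pos: [0.6522, -0.0219, 0.0483]
tcp_rot: [1.849, 1.751, -0.707]
force: [-2.5, 2.5, 5.7]
gripper_width: -0.002
```

It meets a firm stop at z 48.3 mm, which is exactly the computed closed height. Backing away and checking.

Call:
drive_tool(rows=[{"gripper":-1,"xyz":[0,0.008,0.012],"delta_rot":[0,0,0]},{"gripper":-1,"xyz":[0,0.022,0.035],"delta_rot":[0,0,0]},{"gripper":-1,"xyz":[0,0.025,0.075],"delta_rot":[0,0,0]},{"gripper":-1,"xyz":[0,0.025,0.115],"delta_rot":[0,0,0]},{"gripper":-1,"xyz":[0,0.015,0.15],"delta_rot":[7,0,0]},{"gripper":-1,"xyz":[-0.02,-0.015,0.18],"delta_rot":[14,0,0]},{"gripper":-1,"xyz":[-0.05,-0.05,0.2],"delta_rot":[21,0,0]},{"gripper":-1,"xyz":[-0.08,-0.085,0.2],"delta_rot":[28,0,0]},{"gripper":-1,"xyz":[-0.11,-0.12,0.2],"delta_rot":[35,0,0]},{"gripper":-1,"xyz":[-0.14,-0.15,0.2],"delta_rot":[42,0,0]},{"gripper":-1,"xyz":[-0.16,-0.18,0.2],"delta_rot":[42,0,0]},{"gripper":-1,"xyz":[-0.18,-0.21,0.2],"delta_rot":[42,0,0]}])

```text
clock: 21.35
eef_pos: [0.4759, -0.2259, 0.2483]
tcp_rot: [-2.251, -2.157, 0.036]
force: [0.6, -0.2, 0.1]
gripper_width: 0.0
```

Call:
drive_tool(rows=[{"gripper":-1,"xyz":[-0.03,-0.03,0],"delta_rot":[0,0,0]},{"gripper":-1,"xyz":[-0.06,-0.06,0],"delta_rot":[0,0,0]},{"gripper":-1,"xyz":[-0.08,-0.09,0],"delta_rot":[0,0,0]},{"gripper":-1,"xyz":[-0.1,-0.12,0],"delta_rot":[0,0,0]},{"gripper":-1,"xyz":[-0.12,-0.15,0],"delta_rot":[0,0,0]},{"gripper":-1,"xyz":[-0.12,-0.15,0],"delta_rot":[0,0,0]},{"gripper":-1,"xyz":[-0.12,-0.15,0],"delta_rot":[0,0,0]}])

```text
clock: 21.93
eef_pos: [0.3569, -0.3746, 0.2474]
tcp_rot: [-2.251, -2.155, 0.037]
force: [0.6, 0.7, 0.4]
gripper_width: -0.003
```

```bash
python3 - <<'E'
from h import *
s,R=st()
S=snap('side','side17');T=snap('top','top17')
print(proj(T,W(-59.5,0,10)))
def ov(S,u0,v0,n):
    sc=400/n;im=cv2.resize(S['frame'][v0:v0+n,u0:u0+n,::-1],(400,400),interpolation=2)
    q=lambda p:tuple(int(round(a)) for a in ((proj(S,W(*p))-[u0,v0]+.5)*sc-.5))
    for p in [(-12,-80,10),(-12,80,10),(-107,80,10),(-107,-80,10)]: cv2.circle(im,q(p),2,(255,0,0),-1)
    cv2.circle(im,q((0,-147.3,50)),2,(0,0,255),-1)
    return im
cv2.imwrite('pics/c17.png',np.hstack([ov(S,190,150,90),ov(T,170,130,100)]))
cv2.imwrite('pics/t17.png',cv2.resize(T['frame'][:,:,::-1],(700,525)))
E
```

```text
t 21.93 q [-0.944 -0.029  1.764 -0.027  1.428 -2.468] pos [ 0.3569 -0.3746  0.2474] file [-275.9 -512.   247.4] F [0.6 0.7 0.4] M [ 0.05  0.01 -0.03] g -0.003
[215.08764885 188.81026004]
```

View pics/c17.png

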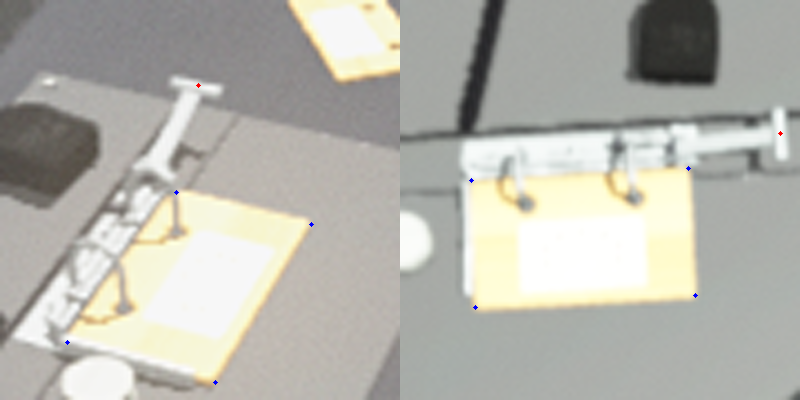

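View pics/t17.png

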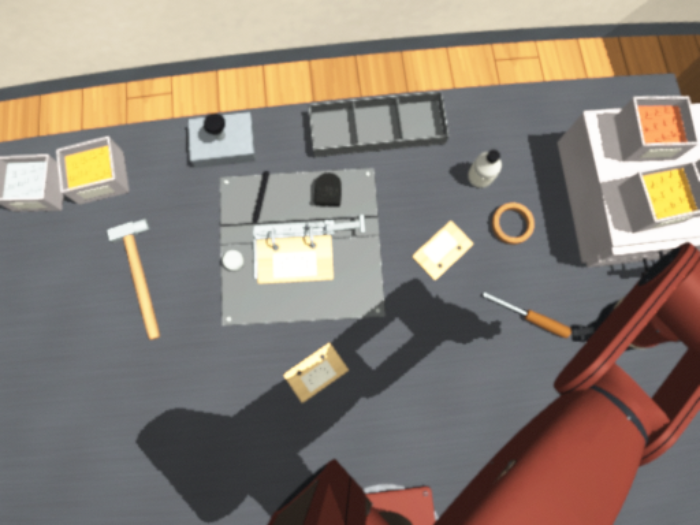

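Both rings end in the template's holes, at left (178,232) and (123,308). The plate edges match the predicted home corners, the lever bar is on its closed mark, and the other things look undisturbed. The arm is clear, so I'm handing in.

```bash
python3 -c "
from cell import env; print(env.job_done())"
```

```text
the job is handed in; nothing more can be done
None
```

The job is done and handed in at about 22 s of robot time. I lifted the lever until the rings sprang open and slid the largest plate flat along the board to the end stop and the rail. I then pressed the lever fully down, so both rings closed through the template's holes.

- **Template:** felt contact was about 5 N at the stop and 4 N at the rail. In the last pictures the plate's corners match the predicted home position to about 1 mm, which is within the calibration error.
- **Lever and rings:** the lever stopped firmly under about 6 N at the computed closed height, and the last pictures show both ring ends in the holes.
- **Other things:** by eye in the last top view the other objects look undisturbed; I did not measure them.

No check failed. Edge fits of the template before the slide differed between the two cameras by about 2 mm, so I relied on the felt contacts for the final fit.

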